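# Push a dead power adapter through the flap of the returns box

## Robot

A 7-joint arm with a two-finger parallel gripper is mounted at the origin on the work surface. World frame = base frame: x ahead of the robot, y to its left, z up, the work surface at z = 0. Lengths are in m, angles in rad, forces in N, time in s.
With the tool pointing down it reaches from about 0.425 to 0.95 m from the base axis. Payload 4.7 kg.
Tool frame: the origin (TCP) lies on the centre line of the jaws, within the pads' length; the fingertips stand 17 mm ahead of it and the grasp point (between the pads) lies 2 mm behind it; z points along the fingers, y is the direction in which the jaws open and shut (so a half turn about z gives the same grasp; the last joint's range is limited). The gripper opens to 87 mm and grips with 3 to 60 N. Pads are 19 mm wide; open, the fingers measure 117 mm over their backs; the gripper's body (75 mm by 190 mm) begins 51 mm behind the grasp point.
Start: joints at [-1.364, 0.469, -0.049, 1.532, 0.024, 1.141, -0.082], TCP at [0.158, 0.656, 0.24] pointing down, gripper open.
Joint ranges: [-2.59, 2.59], [-0.33, 1.99], [-1.39, 1.29], [0.1, 2.45], [-1.04, 4.18], [0.21, 1.99], [-2.66, 2.66]. Speed limits (rad/s): [2.57, 2.57, 3.14, 3.14, 3.14, 3.14, 3.14].

## Interface

Orientations are given as a unit quaternion [w, x, y, z].
In Python, from cell import env, vision gives the robot as it stands.
- The arm moves only by the shell command python3 -m pendant 'ROWS' [OPENING] [FORCE]. ROWS is JSON, a list that holds one entry, the list of rows, each a list of 4 numbers: the shift along the tool's x, y, z in units of 30 mm (1.0 is 30 mm), then the turn about the tool's z in units of 5 degrees (1.0 is 5 degrees). A call has 1 to 20 rows; each row shifts and turns the commanded pose from where the row before left it, along the tool's axes as they then stand; what a row does not reach is not made up. A row lasts 1/10 s, in which the tool goes at most 50 mm and 8.59 degrees, less where a joint would pass 70% of its speed; a pose out of reach is approached as far as the arm can. A call is refused whole if a number of a shift passes 1 or a number of a turn 1, either way. A call with a gripper value outside its range is refused whole. OPENING is the closure in counts, from 0 (fully open) to 255 (shut), set as the call begins (- or left out, the last holds). The fingers move at their own pace and stop on an object; FORCE is the grip in N (left out, the last holds). Time passes only in rows, so rows that do not move let the fingers close. It gives the time, the measured TCP pose, the force and the opening at its end, in the units of the state.
- env.get_state(): the state, without advancing time (a new reading comes with each control period).
- vision.snapshot(name): name is "scene" or "top" or "wrist"; returns the picture (384x512x3 uint8, blue, green, red); there is no depth.
- vision.camera_info(name): a dict with "intrinsics" (3x3 intrinsics, pixels), "R" (3x3) and "t" (3): a world point X has camera coordinates R X + t; the wrist camera has in their place "mount" (4x4, takes a point from camera to tool coordinates, whose origin is the TCP and whose axes are the flange's). Camera axes: x right, y down, z forward; pixel columns grow to the right and rows downward; lengths in m; the calibration is good to about 2 mm. A picture is of the moment at which its call begins: read the wrist's pose just before it. camera_info takes no time and is no camera call.
- env.close_job(): hands the job in, once; it reports no verdict.
The state is a dict: "t": time; "qpos": joint angles; "joint_vel": joint speeds; "effort": joint torques, N m; "tcp_pos": TCP position; "tool_rot": TCP orientation; "ft_force": force on the tool from outside, world axes, zero at the start; "wrist_torque": the same for the moment, N m; "grip_width": finger opening in m.
Only numpy, scipy, OpenCV 4.12 (cv2) and the standard library are available. Lean on these libraries where they do the work, as an engineer would, in place of code of your own. Each camera call takes 0.05 s, during which the arm holds its last target. There are 200 camera calls.

## Task

On the repair bench, a dead power adapter lies on the feed tray of the grey returns box. Without gripping it or lifting it off the tray, push it from behind with the fingertips along the tray so that it noses the hanging flap open, and keep pushing until it tips over the crest just inside and slides down into the box. Then draw the fingers back out so that the flap swings fully shut, and leave the other things on the bench where they are.

Things in the scene. Friction and masses are not known exactly. Their poses are not given: they have to be found in the camera images.
- dropbox: Grey returns box fixed to the bench, steel feed tray in front. Origin on the bench, centred under the mouth plane; x points level from tray into box (push direction), y across, z up. Box behind the mouth: 204 mm deep, 98 mm wide, 125 mm high, clear cover. Box floor 5 mm above the bench, x = 96 to 198 mm.
- tray_end (a point): Middle of the tray's open near end, on its polished steel floor, 50 mm above the bench; axes as dropbox. The flat tray floor runs from here 165 mm to the mouth and 32 mm on, to the crest inside. Two lips 10 mm high stand along it up to the mouth, 72 mm apart inside, 84 mm outside.
- mouth (a point): Centre of the mouth at tray-floor height, in the plane of the closed flap; axes as dropbox. The mouth is 76 mm wide and clear from the tray up to 59 mm above it (hinge rod and header). Fingers held vertical hit the header; leaned 30 to 40 degrees, tips forward, they go in under it.
- crest (a point): Edge of the tray floor 32 mm inside the mouth, 50 mm above the bench, where a slippery 35 degree chute falls to the box floor. The adapter tips over it and slides down by itself once its middle is past this edge, its rear end then just past the mouth plane (10 to 15 mm past is ample).
- flap (a joint): Aluminium flap closing the mouth, 70 mm wide, 3 mm thick, 50 g, hanging from a level hinge 112 mm above the bench, lower edge 3 mm above the tray. 0 = shut; swings only inwards, to 1.35 rad, yields to a light push, falls shut by its own weight when nothing is under it.
- flap_edge (a point): Middle of the flap's lower edge, 59 mm below the hinge.
- adapter: Dead power adapter on the feed tray: black plastic brick, 72 mm long (its x), 46 mm wide (y), 28 mm high, about 160 g. Origin at the centre of its underside. It lies roughly along the tray, front end 5 to 50 mm short of the flap.
- spare: Another black adapter of the same size, lying on the bench beside the tray; leave alone. Origin at the centre of its underside.
- jar: Small round jar with a black cap, 48 mm in diameter, 50 mm high, standing on the bench beside the tray; leave alone. Origin at the centre of its underside.
- driver: Screwdriver 130 mm long lying on the bench beside the box; leave alone. Its origin lies within the tool, its x runs from handle to tip.
There are look-alikes about, which are no part of the job. Leave any green or yellow look-alike of the adapter alone.

How it is judged:
By the outcome, as a careful person would: the job done as asked, in the order asked, and still so for the second after the job is handed in, with the robot touching nothing.
It also fails if it takes over 35 s, if anything falls off the work surface, if the arm or the gripper's body presses on something with over 40 N, if the wrist force passes 120 N, or if a joint passes its speed limit or range.

## Working session

There is one attempt and no reset: what is moved stays moved. The work goes in short steps, Python scripts to look and compute and a shell command to move; the robot and the scene stay as the last step left them, time stands still between calls to the robot, and variables do not carry over. Pictures are saved under pics/ and viewed, about 8 in all and at most 12, crops included, and the job is handed in when it is done.

```bash
ls; mkdir -p pics; python3 - <<'E'
from cell import env, vision
import cv2, numpy as np
s=env.get_state(); print({k:np.round(v,3).tolist() for k,v in s.items()})
for n in ("scene","top"):
    cv2.imwrite(f"pics/{n}0.png",vision.snapshot(n)); i=vision.camera_info(n); print(n,i)
print(vision.camera_info("wrist"))
E
```

```text
pics
{'t': 0.0, 'qpos': [-1.364, 0.469, -0.049, 1.534, 0.024, 1.141, -0.082], 'joint_vel': [-0.001, -0.0, -0.001, 0.001, 0.0, -0.001, -0.001], 'effort': [-0.0, -50.797, -0.081, -23.615, -0.061, 0.038, 0.0], 'tcp_pos': [0.158, 0.656, 0.238], 'tool_rot': [-0.0, 0.118, 0.993, -0.001], 'ft_force': [0.132, -0.542, -0.977], 'wrist_torque': [0.004, -0.021, 0.027], 'grip_width': 0.087}
scene {'intrinsics': array([[485.66942336,   0.        , 254.7872331 ],
       [  0.        , 485.66942336, 189.26335039],
       [  0.        ,   0.        ,   1.        ]]), 'R': array([[-0.67532608,  0.73751171, -0.00334176],
       [ 0.47226083,  0.4289515 , -0.77004566],
       [-0.56648424, -0.5216101 , -0.63798003]]), 't': array([ 0.4013146 , -0.19832721,  1.81592465])}
top {'intrinsics': array([[352.06661248,   0.        , 249.8764622 ],
       [  0.        , 352.06661248, 190.80074578],
       [  0.        ,   0.        ,   1.        ]]), 'R': array([[-0.01901167, -0.99979558, -0.00688196],
       [-0.99471155,  0.01960897, -0.10081879],
       [ 0.10093313,  0.00492883, -0.994881  ]]), 't': array([0.01498382, 0.58507598, 0.90362266])}
{'intrinsics': array([[298.91427166,   0.        , 253.15198398],
       [  0.        , 298.91427166, 184.89296803],
       [  0.        ,   0.        ,   1.        ]]), 'mount': array([[-1.07031599e-03, -9.51542340e-01, -3.07515900e-01,
         8.54729682e-02],
       [ 9.99999261e-01, -1.19567904e-03,  2.19253816e-04,
         1.20014943e-03],
       [-5.76319607e-04, -3.07515438e-01,  9.51542917e-01,
        -1.46012257e-01],
       [ 0.00000000e+00,  0.00000000e+00,  0.00000000e+00,
         1.00000000e+00]])}
```

View pics/scene0.png

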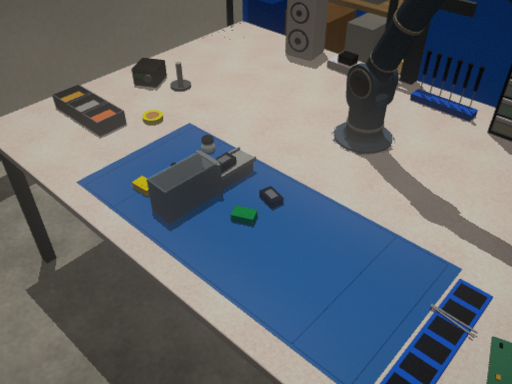

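View pics/top0.png

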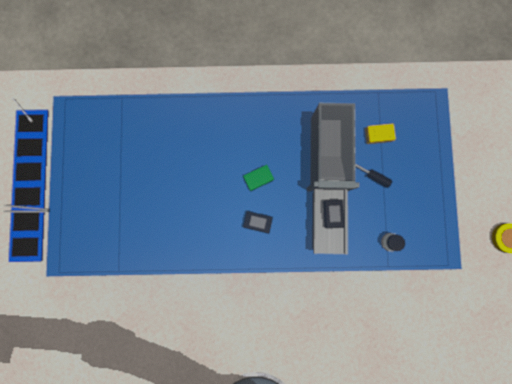

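The scene view shows the grey box at about (185,185), with its tray running towards the robot. In the top view the tray spans about (314-348, 188-253), the mouth bar is at row 184, and the adapter is at (333,213). The spare is at (257,222), the jar at (393,242) and the driver at (373,175). Next I'll enlarge both views for pixel picks.

```bash
python3 - <<'E'
import cv2, numpy as np
a=cv2.imread("pics/top0.png")[90:270,290:420]; b=cv2.imread("pics/scene0.png")[125:225,140:270]
a=cv2.resize(a,None,fx=3.3,fy=3.3,interpolation=cv2.INTER_CUBIC)
b=cv2.resize(b,None,fx=2.8,fy=2.8,interpolation=cv2.INTER_CUBIC)
c=np.zeros((600,800,3),np.uint8); c[:a.shape[0],:a.shape[1]]=a; c[:b.shape[0],432:432+b.shape[1]]=b
cv2.imwrite("pics/crop0.png",np.clip(c*1.5,0,255).astype(np.uint8))
E
cat > h.py <<'E'
from cell import env, vision
import cv2, numpy as np
from scipy.spatial.transform import Rotation as Ro
def rot(s): w,x,y,z=s["tool_rot"]; return Ro.from_quat([x,y,z,w])
def cam(name,s=None):
    i=vision.camera_info(name); K=i["intrinsics"]
    if name=="wrist":
        R=rot(s).as_matrix(); M=i["mount"]; Rc=R@M[:3,:3]; c=R@M[:3,3]+np.array(s["tcp_pos"])
        return K,Rc.T,c
    return K,i["R"],-i["R"].T@i["t"]
def ray(C,uv,z):
    K,R,c=C; d=R.T@np.linalg.solve(K,[uv[0],uv[1],1]); return c+d*(z-c[2])/d[2]
def proj(C,X):
    K,R,c=C; p=K@(R@(np.array(X)-c)); return p[:2]/p[2]
E
```

```text
(no output)
```

View pics/crop0.png

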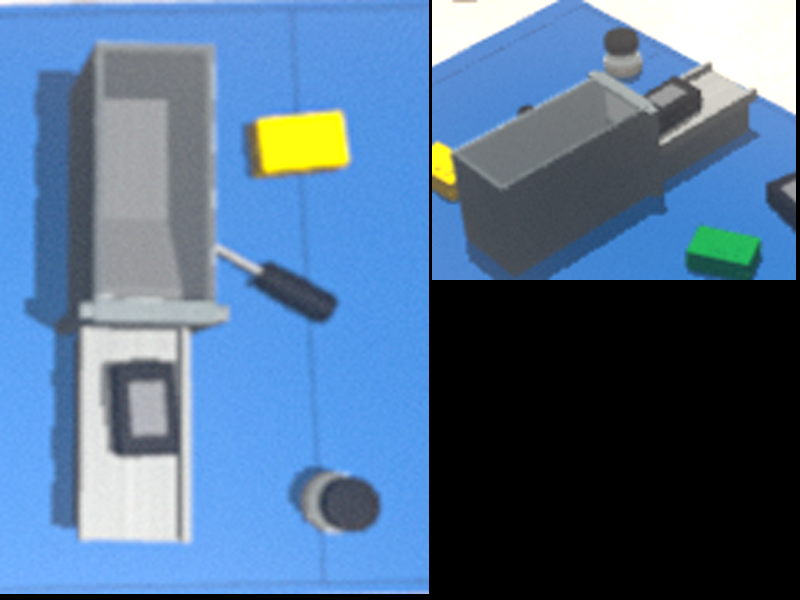

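The crop shows the tray's near edge at crop row 541, columns 79-190. The adapter's top outline is roughly (111,362), (172,358), (178,452), (116,455), close to the right lip. Now I'll convert these to world coordinates.

```bash
python3 - <<'E'
from h import *
C=cam("top"); f=lambda u,v:(u/3.3+290,v/3.3+90)
for n,p,z in [("nearL",(79,541),.05),("nearR",(190,541),.06),("mouthL",(79,327),.06),("mouthR",(190,327),.06),
  ("A fl",(111,362),.078),("A fr",(172,358),.078),("A br",(178,452),.078),("A bl",(116,455),.078),("farL",(97,43),.125),("farR",(215,45),.125),("hdrL",(80,303),.125),("hdrR",(228,320),.125),("hdrfrontL",(80,322),.125),("jar",(350,503),.05)]:
    print(n,np.round(ray(C,f(*p),z),4))
S=cam("scene"); g=lambda u,v:((u-432)/2.8+140,v/2.8+125)
for n,p,z in [("nearEndL",(708,66),.06),("nearEndR",(756,92),.06),("hdr",(590,74),.125),("hdr2",(655,108),.125)]:
    print(n,np.round(ray(S,g(*p),z),4))
E
```

```text
nearL [ 0.4186 -0.1563  0.05  ]
nearR [ 0.4178 -0.239   0.06  ]
mouthL [ 0.5833 -0.1607  0.06  ]
mouthR [ 0.5816 -0.2467  0.06  ]
A fl [ 0.5543 -0.1807  0.078 ]
A fr [ 0.5565 -0.227   0.078 ]
A br [ 0.4855 -0.2283  0.078 ]
A bl [ 0.4842 -0.1817  0.078 ]
farL [ 0.7872 -0.1703  0.125 ]
farR [ 0.7838 -0.2571  0.125 ]
hdrL [ 0.5941 -0.1505  0.125 ]
hdrR [ 0.5796 -0.2564  0.125 ]
hdrfrontL [ 0.5803 -0.15    0.125 ]
jar [ 0.4437 -0.3663  0.05  ]
nearEndL [ 0.4295 -0.2254  0.06  ]
nearEndR [ 0.4299 -0.146   0.06  ]
hdr [ 0.5959 -0.2467  0.125 ]
hdr2 [ 0.5916 -0.1468  0.125 ]
```

Estimates from the top view:
- The tray starts at x ≈ 0.419, the mouth is at (0.585, -0.204), and the box yaw is about -2°.
- The adapter centre is about (0.520, -0.2045), with its rear end at x ≈ 0.485.

The pendant can't turn the tool about x or y. I'll therefore check whether approaching the edge of the reach leans the tool tips-forward, starting with a move to open space near azimuth 0.

```bash
python3 -m pendant '[[[-0.97,-0.89,0,0],[-0.97,-0.89,0,0],[-0.97,-0.89,0,0],[-0.97,-0.89,0,0],[-0.97,-0.89,0,0],[-0.97,-0.89,0,0],[-0.97,-0.89,0,0],[-0.97,-0.89,0,0],[-0.97,-0.89,0,0],[-0.97,-0.89,0,0],[-0.97,-0.89,0,0],[-0.97,-0.89,0,0],[-0.97,-0.89,0,0],[-0.97,-0.89,0,0],[-0.97,-0.89,0,0],[-0.97,-0.89,0,0],[-0.97,-0.89,0,0],[-0.97,-0.89,0,0],[-0.97,-0.89,0,-0.8],[-0.97,-0.89,0,-0.8]]]' 255 20
python3 -m pendant '[[[-1,0,-0.5,-0.7],[-1,0,-0.5,0],[-1,0,-0.5,0],[-1,0,-0.5,0],[-1,0,-0.5,0],[-1,0,-0.5,0],[-1,0,-0.5,0],[-1,0,-0.5,0],[-1,0,-0.5,0],[-1,0,-0.5,0],[-1,0,-0.5,0],[-1,0,-0.5,0],[-1,0,-0.5,0],[-1,0,-0.5,0]]]'
python3 -c "
from h import *
s=env.get_state();print(np.round(s['qpos'],3),s['tool_rot'],rot(s).as_matrix().round(3))"
```

```text
t: 2.1
tcp_pos: [0.6013, 0.0013, 0.2391]
tool_rot: [-0.0, 0.047, 0.999, -0.0]
ft_force: [0.8, 1.2, -0.7]
grip_width: 0.0002
t: 3.5
tcp_pos: [0.9102, -0.0421, 0.4216]
tool_rot: [0.017, 0.054, 0.998, 0.013]
ft_force: [10.4, 59.1, 7.0]
grip_width: 0.0004
[-0.028  1.069  1.058  0.1   -1.043  1.987  1.518] [0.01731534 0.05433425 0.99828341 0.01334913] [[-0.993  0.108  0.036]
 [ 0.109  0.994  0.025]
 [-0.033  0.029 -0.999]]
```

```bash
cat > st.py <<'E'
from h import *
s=env.get_state();print(np.round(s['qpos'],2),'z',rot(s).as_matrix()[:,2].round(3),'x',rot(s).as_matrix()[:,0].round(3))
E
python3 -m pendant '[[[0,0,-0.5,0],[0,0,-0.5,0],[0,0,-0.5,0],[0,0,-0.5,0]]]'; python3 st.py;  python3 -m pendant '[[[0,0,-0.6,0],[0,0,-0.6,0],[0,0,-0.6,0],[0,0,-0.6,0]]]'; python3 st.py
```

```text
t: 3.9
tcp_pos: [0.9001, -0.0388, 0.467]
tool_rot: [0.043, 0.051, 0.998, 0.019]
ft_force: [0.3, 0.8, 0.6]
grip_width: 0.0002
[-0.03  1.02  1.05  0.1  -1.04  1.99  1.52] z [ 0.087  0.034 -0.996] x [-0.991  0.103 -0.083]
t: 4.3
tcp_pos: [0.8866, -0.0421, 0.5143]
tool_rot: [0.069, 0.053, 0.996, 0.019]
ft_force: [0.7, -0.3, -0.2]
grip_width: 0.0007
[-0.03  0.97  1.05  0.1  -1.04  1.99  1.52] z [ 0.139  0.03  -0.99 ] x [-0.985  0.108 -0.135]
```

The lean is building up at the reach limit, about 8° so far. I'll continue upward.

```bash
python3 -m pendant '[[[-0.1,0,-0.9,0],[-0.1,0,-1,0],[-0.1,0,-1,0],[-0.1,0,-1,0],[-0.1,0,-1,0],[-0.1,0,-1,0],[-0.1,0,-1,0],[-0.1,0,-1,0],[-0.1,0,-1,0],[-0.1,0,-1,0]]]'; python3 st.py
```

```text
t: 5.3
tcp_pos: [0.8057, -0.0487, 0.6992]
tool_rot: [0.177, 0.054, 0.982, 0.023]
ft_force: [0.4, -0.4, 0.2]
grip_width: 0.0004
[-0.03  0.75  1.07  0.1  -1.04  1.99  1.52] z [ 0.35   0.025 -0.936] x [-0.932  0.114 -0.345]
```

```bash
python3 -m pendant '[[[-0.3,0,-1,0],[-0.3,0,-1,0],[-0.3,0,-1,0],[-0.3,0,-1,0],[-0.3,0,-1,0],[-0.3,0,-1,0],[-0.3,0,-1,0]]]'; python3 st.py; python3 -m pendant '[[[0.5,0,0.8,0],[0.5,0,0.8,0],[0.5,0,0.8,0]]]'; python3 st.py
```

```text
t: 6.0
tcp_pos: [0.7288, -0.0551, 0.8126]
tool_rot: [0.249, 0.055, 0.967, 0.024]
ft_force: [-0.1, -0.3, -0.6]
grip_width: 0.0004
[-0.03  0.6   1.07  0.1  -1.04  1.99  1.52] z [ 0.484  0.02  -0.875] x [-0.87   0.118 -0.479]
t: 6.3
tcp_pos: [0.7304, -0.0479, 0.7443]
tool_rot: [0.251, 0.056, 0.966, 0.025]
ft_force: [0.1, -0.7, 1.8]
grip_width: 0.0003
[-0.48  0.48  1.24  0.71 -0.76  1.71  1.75] z [ 0.487  0.02  -0.873] x [-0.868  0.12  -0.482]
```

The lean holds once the arm is back inside its reach. I'll add about 6° more.

```bash
python3 -m pendant '[[[-0.5,0,-0.9,0],[-0.5,0,-0.9,0],[-0.5,0,-0.9,0],[-0.3,0,-1,0],[-0.3,0,-1,0],[-0.3,0,-1,0]]]'; python3 st.py
```

```text
t: 6.9
tcp_pos: [0.6825, -0.0527, 0.8672]
tool_rot: [0.286, 0.055, 0.956, 0.027]
ft_force: [-0.1, -0.8, 0.8]
grip_width: 0.0006
[-0.03  0.52  1.08  0.1  -1.04  1.99  1.52] z [ 0.55   0.02  -0.835] x [-0.83   0.12  -0.545]
```

Lean is 33°, which is enough. Next I'll work out the descent to a point above the tray behind the adapter.

```bash
cat > d.py <<'E'
import sys
from h import *
s=env.get_state(); t=np.array(eval(sys.argv[1])); b=float(sys.argv[2]) if len(sys.argv)>2 else 0
R=(rot(s)*Ro.from_euler('z',b,degrees=True)).as_matrix(); p=np.array(s["tcp_pos"])
print("tool units",((R.T@(t-p))/.03).round(2)); print("axes x,y,z\n",R.T.round(3))
E
python3 d.py '[0.46,-0.203,0.22]' -4.5
```

```text
tool units [17.83 -6.03 13.83]
axes x,y,z
 [[-0.835  0.042 -0.549]
 [ 0.024  0.999  0.039]
 [ 0.55   0.02  -0.835]]
```

```bash
python3 -m pendant '[[[0,0,0,-0.9],[0.94,-0.32,0.73,0],[0.94,-0.32,0.73,0],[0.94,-0.32,0.73,0],[0.94,-0.32,0.73,0],[0.94,-0.32,0.73,0],[0.94,-0.32,0.73,0],[0.94,-0.32,0.73,0],[0.94,-0.32,0.73,0],[0.94,-0.32,0.73,0],[0.94,-0.32,0.73,0],[0.94,-0.32,0.73,0],[0.94,-0.32,0.73,0],[0.94,-0.32,0.73,0],[0.94,-0.32,0.73,0],[0.94,-0.32,0.73,0],[0.94,-0.32,0.73,0],[0.94,-0.32,0.73,0],[0.94,-0.32,0.73,0]]]' 208; python3 st.py; python3 d.py '[0.46,-0.203,0.14]'
```

```text
t: 8.8
tcp_pos: [0.5014, -0.1778, 0.2952]
tool_rot: [0.298, 0.023, 0.954, 0.019]
ft_force: [0.7, -0.1, -1.2]
grip_width: 0.0162
[-0.96 -0.31  1.17  2.21  0.22  0.47  1.64] z [ 0.569  0.023 -0.822] x [-0.822  0.055 -0.567]
tool units [ 4.02 -1.14  3.45]
axes x,y,z
 [[-0.822  0.055 -0.567]
 [ 0.032  0.998  0.05 ]
 [ 0.569  0.023 -0.822]]
```

```bash
python3 -m pendant '[[[0.1,-0.1,0.9,0],[0.3,-0.2,0.9,0],[0.8,-0.2,0.7,0],[0.9,-0.2,0.6,0],[0.9,-0.2,0.3,0],[0.9,-0.2,0,0]]]'; python3 st.py; python3 - <<'E'
from h import *
s=env.get_state(); im=vision.snapshot("wrist"); cv2.imwrite("pics/w1.png",im); np.savez("w1.npz",p=s["tcp_pos"],q=s["tool_rot"])
print(vision.snapshot("top").shape)
E
```

```text
t: 9.4
tcp_pos: [0.4452, -0.178, 0.2059]
tool_rot: [0.276, 0.016, 0.961, 0.03]
ft_force: [-1.2, -1.2, 0.4]
grip_width: 0.0156
[-0.8  -0.05  1.29  2.38 -0.72  0.39  2.66] z [ 0.531  0.05  -0.846] x [-0.847  0.048 -0.529]
(384, 512, 3)
```

View pics/w1.png

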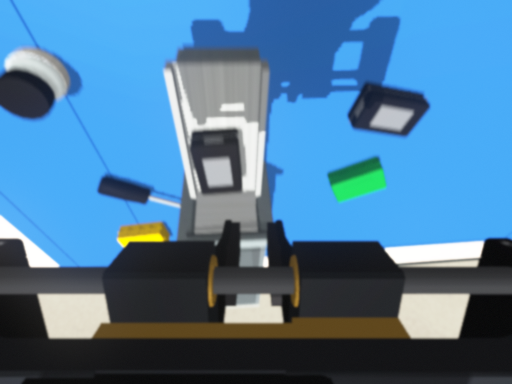

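The wrist view shows the adapter on the tray, with its rear edge at about (192-240, 131). The tray's near end is at row 50-65 and the fingers are below it. The arm is on a poor elbow branch, with joints 3 and 7 at their limits. I'll measure relative to the tool.

```bash
python3 - <<'E'
from h import *
d=np.load("w1.npz"); s={"tcp_pos":d["p"],"tool_rot":d["q"]}; C=cam("wrist",s)
for n,p,z in [("A rearR",(193,133),.078),("A rearL",(241,129),.078),("A frR",(202,194),.078),("A frL",(243,190),.078),("trayR",(170,68),.06),("trayL",(264,68),.06),("mouthR",(190,197),.06),("mouthL",(262,195),.06)]:
    print(n,ray(C,p,z).round(4))
im=cv2.imread("pics/w1.png")[40:260,150:300]; cv2.imwrite("pics/w1c.png",cv2.resize(im,None,fx=2.7,fy=2.7,interpolation=cv2.INTER_CUBIC))
E
python3 d.py '[0.455,-0.2,0.12]'
```

```text
A rearR [ 0.4666 -0.2213  0.078 ]
A rearL [ 0.4651 -0.1791  0.078 ]
A frR [ 0.5525 -0.2259  0.078 ]
A frL [ 0.55   -0.1808  0.078 ]
trayR [ 0.4154 -0.2316  0.06  ]
trayL [ 0.4192 -0.1577  0.06  ]
mouthR [ 0.5792 -0.245   0.06  ]
mouthL [ 0.5841 -0.1581  0.06  ]
tool units [ 1.12 -1.03  2.55]
axes x,y,z
 [[-0.848  0.045 -0.528]
 [ 0.008  0.997  0.073]
 [ 0.53   0.058 -0.846]]
```

View pics/w1c.png

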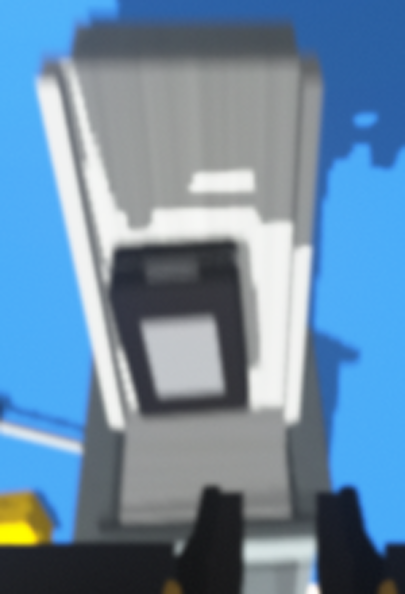

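The crop puts the adapter's top rear edge at image row ~143, so x ≈ 0.483, which agrees with the top view. Now I'll go down in small steps behind it.

```bash
python3 -m pendant '[[[0.37,-0.24,0.6,0],[0.37,-0.24,0.6,0],[0.37,-0.24,0.6,0],[0.37,-0.24,0.6,0]]]'; python3 st.py;python3 d.py '[0.447,-0.203,0.12]'
```

```text
t: 9.9
tcp_pos: [0.4183, -0.176, 0.1826]
tool_rot: [0.267, 0.021, 0.963, 0.018]
ft_force: [-0.3, -0.6, -0.4]
grip_width: 0.0164
[-0.8  -0.07  1.29  2.45 -0.7   0.32  2.66] z [ 0.515  0.024 -0.857] x [-0.857  0.049 -0.513]
tool units [ 0.21 -0.97  2.26]
axes x,y,z
 [[-0.857  0.049 -0.513]
 [ 0.03   0.998  0.046]
 [ 0.515  0.024 -0.857]]
```

The arm is stuck on this elbow branch, with joints 3, 4 and 7 at their limits. From the poses recorded so far I'll fit a quick kinematic model to see which configuration reaches the push poses.

```bash
cat > fk.py <<'E'
import numpy as np, itertools
from scipy.optimize import least_squares
from scipy.spatial.transform import Rotation as Ro
D=[([-1.364,.469,-.049,1.534,.024,1.141,-.082],[.158,.656,.238],[0,.118,.993,-.001]),
([-.028,1.069,1.058,.1,-1.043,1.987,1.518],[.9102,-.0421,.4216],[.0173,.0543,.9983,.0133]),
([-.03,.97,1.05,.1,-1.04,1.99,1.52],[.8866,-.0421,.5143],[.069,.053,.996,.019]),
([-.03,.75,1.07,.1,-1.04,1.99,1.52],[.8057,-.0487,.6992],[.177,.054,.982,.023]),
([-.03,.6,1.07,.1,-1.04,1.99,1.52],[.7288,-.0551,.8126],[.249,.055,.967,.024]),
([-.48,.48,1.24,.71,-.76,1.71,1.75],[.7304,-.0479,.7443],[.251,.056,.966,.025]),
([-.03,.52,1.08,.1,-1.04,1.99,1.52],[.6825,-.0527,.8672],[.286,.055,.956,.027]),
([-.96,-.31,1.17,2.21,.22,.47,1.64],[.5014,-.1778,.2952],[.298,.023,.954,.019]),
([-.8,-.05,1.29,2.38,-.72,.39,2.66],[.4452,-.178,.2059],[.276,.016,.961,.03]),
([-.8,-.07,1.29,2.45,-.7,.32,2.66],[.4183,-.176,.1826],[.267,.021,.963,.018])]
E_=Ro.from_euler
def fk(q,P,s):
    c1,c7,d1,d3,a3,d5,a5,d7,a7=P
    R=E_('z',s[0]*q[0]+c1); p=np.array([0,0,d1])
    R=R*E_('y',q[1])*E_('z',s[1]*q[2]); p=p+R.apply([a3,0,d3])
    R=R*E_('y',q[3])*E_('z',s[2]*q[4]); p=p+R.apply([a5,0,d5])
    R=R*E_('y',q[5])*E_('z',s[3]*q[6]+c7); p=p+R.apply([0,0,d7])+ (R*E_('z',-s[3]*q[6]-c7)).apply([a7,0,0])
    return p,R
def fit():
    best=None
    for s in itertools.product([1,-1],repeat=4):
        for c1,c7 in itertools.product([0,1.57,3.14,-1.57],repeat=2):
            def f(P):
                r=[]
                for q,p,w in D:
                    pp,R=fk(q,P,s); T=Ro.from_quat([w[1],w[2],w[3],w[0]])
                    r+=list(pp-p)+list(.3*(R.as_matrix()-T.as_matrix()).ravel())
                return r
            o=least_squares(f,[c1,c7,.3,.4,0,.4,0,.25,0],max_nfev=60)
            if best is None or o.cost<best[0]: best=(o.cost,s,o.x,o.fun)
    return best
if __name__=="__main__":
    b=fit(); print(b[0],b[1],b[2].round(4)); print(abs(b[3]).reshape(-1,12)[:,:3].max(1).round(4)); np.savez("fk.npz",s=b[1],P=b[2])
E
time timeout 500 python3 fk.py
```

```text
0.0006794023239293136 (-1, -1, -1, -1) [-4.410e-02  1.532e+00  2.512e-01  5.556e-01  1.500e-03  4.757e-01
 -1.910e-02  3.215e-01  9.300e-03]
[0.0113 0.0066 0.0051 0.0024 0.0066 0.0041 0.0022 0.0095 0.0038 0.0065]
real	0m56.005s
user	0m56.271s
sys	0m0.095s
```

The fit is good (arm links about 0.56 and 0.48, tool 0.32). Next I'll look for in-range solutions at the start and end of the push.

```bash
cat > ik.py <<'E'
from fk import *
z=np.load("fk.npz"); s=z["s"]; P=z["P"]
lo=np.array([-2.59,-.33,-1.39,.1,-1.04,.21,-2.66]); hi=np.array([2.59,1.99,1.29,2.45,4.18,1.99,2.66])
def target(lean,flip,yaw=-2.2):
    # tool z tips forward; flip=0: tool x back, 1: tool x forward
    return E_('z',yaw,degrees=True)*E_('y',180-lean,degrees=True)*E_('z',0 if not flip else 180,degrees=True)*E_('z',0)
def ik(p,T,q0,w=0.0,qr=None):
    f=lambda q:(lambda r:np.r_[(r[0]-p)*3,(r[1].inv()*T).as_rotvec()]+0)(fk(q,P,s))
    o=least_squares(f,np.clip(q0,lo+1e-3,hi-1e-3),bounds=(lo,hi)); return o.x,o.cost
if __name__=="__main__":
    rng=np.random.default_rng(0)
    for lean in (28,33):
      for flip in (0,1):
        T=target(lean,flip); print(lean,flip,T.as_matrix()[:,0].round(2),T.as_matrix()[:,2].round(2))
        for x in (.447,.52,.59):
          S=[]
          for k in range(40):
            q,c=ik([x,-.203,.075],T,rng.uniform(lo,hi))
            if c<1e-6: S.append((min(np.minimum(q-lo,hi-q)),q))
          S.sort(key=lambda a:-a[0]); print(x,len(S))
          for m,q in S[:3]: print("   ",round(m,2),q.round(2))
E
python3 ik.py
```

```text
28 0 [-0.88  0.03 -0.47] [ 0.47 -0.02 -0.88]
0.447 14
    0.03 [ 1.57  0.69 -1.3   2.42  1.58  0.43  0.57]
    0.03 [ 1.57  0.69 -1.29  2.42  1.58  0.42  0.57]
    0.03 [ 1.53  0.6  -1.21  2.42  1.55  0.32  0.58]
0.52 20
    0.16 [ 1.38  0.72 -1.21  2.29  1.52  0.45  0.58]
    0.16 [ 1.37  0.69 -1.18  2.29  1.51  0.43  0.59]
    0.13 [ 1.4   0.77 -1.26  2.29  1.55  0.52  0.57]
0.59 16
    0.25 [ 1.23  0.76 -1.14  2.16  1.45  0.49  0.63]
    0.1 [ 1.11  0.62 -0.93  2.16  1.29  0.31  0.74]
    0.07 [ 1.09  0.6  -0.89  2.16  1.25  0.28  0.77]
28 1 [ 0.88 -0.03  0.47] [ 0.47 -0.02 -0.88]
0.447 7
    0.03 [ 1.53  0.6  -1.21  2.42  1.55  0.32 -2.56]
    0.01 [ 1.47  0.52 -1.11  2.42  1.5   0.22 -2.53]
    0.01 [ 1.47  0.52 -1.1   2.42  1.5   0.22 -2.53]
0.52 6
    0.01 [ 1.23  0.53 -0.95  2.3   1.36  0.22 -2.45]
    0.01 [ 1.23  0.53 -0.95  2.3   1.35  0.22 -2.45]
    0.01 [ 1.23  0.53 -0.94  2.3   1.35  0.22 -2.44]
0.59 9
    0.18 [ 1.17  0.68 -1.03  2.16  1.38  0.39 -2.47]
    0.03 [ 1.05  0.57 -0.83  2.16  1.18  0.24 -2.32]
    0.01 [ 1.02  0.55 -0.8   2.17  1.13  0.22 -2.28]
33 0 [-0.84  0.03 -0.54] [ 0.54 -0.02 -0.84]
0.447 0
0.52 16
    0.11 [ 1.37  0.66 -1.12  2.34  1.84  0.32  0.29]
    0.06 [ 1.34  0.62 -1.06  2.34  1.87  0.27  0.24]
    0.04 [ 1.33  0.6  -1.05  2.34  1.88  0.25  0.23]
0.59 18
    0.08 [ 1.17  0.65 -0.98  2.21  1.71  0.29  0.36]
    0.05 [ 1.16  0.64 -0.95  2.21  1.71  0.26  0.35]
    0.05 [ 1.15  0.63 -0.95  2.21  1.71  0.26  0.35]
33 1 [ 0.84 -0.03  0.54] [ 0.54 -0.02 -0.84]
0.447 0
0.52 0
0.59 1
    0.0 [ 1.35  1.03 -1.39  2.2   1.76  0.75 -2.66]
```

The model shows the workable branch is elbow-out the other way: q1 ≈ +1.5, q3 ≈ -1.2, q5 ≈ +1.6, with a lean of about 28-30°. To plan how to get there, I'll check whether a simple damped least-squares model reproduces the joint history.

```bash
cat > sim.py <<'E'
from ik import *
vmax=np.array([2.57,2.57,3.14,3.14,3.14,3.14,3.14])*.07
def jac(q):
    p,R=fk(q,P,s); J=np.zeros((6,7))
    for i in range(7):
        d=np.zeros(7); d[i]=1e-5; p2,R2=fk(q+d,P,s); J[:3,i]=(p2-p)/1e-5; J[3:,i]=(R2*R.inv()).as_rotvec()/1e-5
    return J
def solve(q,p,R,it=30,lam=.05,W=.3,home=0):
    for _ in range(it):
        pc,Rc=fk(q,P,s); e=np.r_[p-pc,W*(R*Rc.inv()).as_rotvec()]
        if np.linalg.norm(e)<1e-4: break
        J=jac(q)*np.array([1,1,1,W,W,W])[:,None]; free=np.ones(7,bool)
        for _ in range(4):
            Jf=J*free; dq=Jf.T@np.linalg.solve(Jf@Jf.T+lam**2*np.eye(6)*.01,e)
            bad=free&(((q>=hi-1e-6)&(dq>0))|((q<=lo+1e-6)&(dq<0)))
            if not bad.any(): break
            free&=~bad
        n=np.linalg.norm(dq); q=np.clip(q+dq*min(1,.2/max(n,1e-9)),lo,hi)
    return q
def run(q,rows,**k):
    for r in rows:
        p,R=fk(q,P,s); p=p+R.apply(np.array(r[:3])*.03); R=R*E_('z',r[3]*5,degrees=True)
        q1=solve(q,p,R,**k); f=min(1,(vmax/np.maximum(abs(q1-q),1e-9)).min()); q=q+f*(q1-q)
    return q
def show(q,n=""):
    p,R=fk(q,P,s); M=R.as_matrix(); print(n,q.round(2),"p",p.round(3),"z",M[:,2].round(2),"y",M[:,1].round(2))
H=[[[-.97,-.89,0,0]]*18+[[-.97,-.89,0,-.8]]*2,[[-1,0,-.5,-.7]]+[[-1,0,-.5,0]]*13,[[0,0,-.5,0]]*4+[[0,0,-.6,0]]*4,[[-.1,0,-1,0]]*10,[[-.3,0,-1,0]]*7,[[.5,0,.8,0]]*3,[[-.5,0,-.9,0]]*3+[[-.3,0,-1,0]]*3,[[0,0,0,-.9]]+[[.94,-.32,.73,0]]*18,[[.1,-.1,.9,0],[.3,-.2,.9,0],[.8,-.2,.7,0],[.9,-.2,.6,0],[.9,-.2,.3,0],[.9,-.2,0,0]],[[.37,-.24,.6,0]]*4]
if __name__=="__main__":
    q=np.array(D[0][0])
    for n,h in enumerate(H): q=run(q,h); show(q,n)
E
python3 sim.py
```

```text
0 [-0.33  0.33  0.34  1.77 -0.12  1.07  1.52] p [0.587 0.011 0.244] z [-0. -0. -1.] y [ 0.1   0.99 -0.  ]
1 [-0.03  1.05  1.03  0.1  -1.04  1.99  1.49] p [ 0.903 -0.043  0.437] z [ 0.05  0.04 -1.  ] y [0.13 0.99 0.05]
2 [-0.02  0.92  1.04  0.1  -1.04  1.99  1.49] p [ 0.872 -0.046  0.55 ] z [ 0.18  0.04 -0.98] y [0.13 0.99 0.06]
3 [-0.01  0.64  1.04  0.1  -1.04  1.99  1.49] p [ 0.753 -0.055  0.782] z [ 0.45  0.02 -0.89] y [0.12 0.99 0.09]
4 [ 0.01  0.45  1.04  0.1  -1.04  1.99  1.5 ] p [ 0.638 -0.061  0.916] z [ 0.61  0.01 -0.79] y [0.11 0.99 0.1 ]
5 [-0.53  0.34  1.28  0.64 -0.74  1.73  1.68] p [ 0.649 -0.051  0.863] z [ 0.62  0.01 -0.79] y [0.12 0.99 0.11]
6 [ 0.01  0.35  1.03  0.1  -1.04  1.99  1.48] p [ 0.569 -0.056  0.976] z [ 0.68  0.01 -0.73] y [0.11 0.99 0.12]
7 [ 0.29 -0.33  0.05  1.95 -0.38  0.81  1.93] p [ 0.495 -0.112  0.54 ] z [ 0.71  0.02 -0.7 ] y [0.09 0.99 0.12]
8 [ 0.19 -0.28  0.17  2.25 -0.58  0.5   2.22] p [ 0.483 -0.125  0.383] z [ 0.71  0.02 -0.7 ] y [0.09 0.99 0.12]
9 [-0.04 -0.15  0.43  2.35 -0.95  0.34  2.66] p [ 0.501 -0.145  0.298] z [ 0.71  0.02 -0.7 ] y [0.09 0.99 0.12]
```

The model tracks the real joint history well. I'll speed it up and search in simulation for a short free-air detour, at z ≥ 0.3, that lands on the good branch.

```bash
cat > plan.py <<'E'
import numpy as np, sys, time, multiprocessing as mp
from scipy.spatial.transform import Rotation as Ro
Z=np.load("fk.npz"); P=Z["P"]
lo=np.array([-2.59,-.33,-1.39,.1,-1.04,.21,-2.66]); hi=np.array([2.59,1.99,1.29,2.45,4.18,1.99,2.66])
vmax=np.array([2.57,2.57,3.14,3.14,3.14,3.14,3.14])*.07
def rz(a): c,s=np.cos(a),np.sin(a); return np.array([[c,-s,0],[s,c,0],[0,0,1.]])
def ry(a): c,s=np.cos(a),np.sin(a); return np.array([[c,0,s],[0,1,0],[-s,0,c]])
def fkj(q):
    c1,c7,d1,d3,a3,d5,a5,d7,a7=P; A=[];O=[]
    p=np.array([0,0,d1]); R=np.eye(3)
    A.append(-R[:,2]);O.append(p); R=rz(c1-q[0])
    A.append(R[:,1]);O.append(p); R=R@ry(q[1]); A.append(-R[:,2]);O.append(p); R=R@rz(-q[2]); p=p+R@[a3,0,d3]
    A.append(R[:,1]);O.append(p); R=R@ry(q[3]); A.append(-R[:,2]);O.append(p); R=R@rz(-q[4]); p=p+R@[a5,0,d5]
    A.append(R[:,1]);O.append(p); R=R@ry(q[5]); A.append(-R[:,2]);O.append(p); p=p+R@[a7,0,d7]; R=R@rz(c7-q[6])
    A=np.array(A);O=np.array(O); J=np.vstack([np.cross(A,p-O).T,A.T]); J[:3,6]=0
    return p,R,J
def rv(M): return Ro.from_matrix(M).as_rotvec()
def solve(q,p,R,it=15,W=.3):
    for _ in range(it):
        pc,Rc,J=fkj(q); e=np.r_[p-pc,W*rv(R@Rc.T)]
        if np.linalg.norm(e)<3e-4: break
        J[3:]*=W; free=np.ones(7,bool)
        for _ in range(4):
            Jf=J*free; dq=Jf.T@np.linalg.solve(Jf@Jf.T+2.5e-5*np.eye(6),e)
            bad=free&(((q>=hi-1e-6)&(dq>0))|((q<=lo+1e-6)&(dq<0)))
            if not bad.any(): break
            free&=~bad
        n=np.linalg.norm(dq); q=np.clip(q+dq*min(1,.2/max(n,1e-9)),lo,hi)
    return q
def row(q,r):
    p,R,_=fkj(q); p=p+R@(np.array(r[:3])*.03); R=R@rz(np.radians(r[3]*5))
    q1=solve(q,p,R); f=min(1,(vmax/np.maximum(abs(q1-q),1e-9)).min()); return q+f*(q1-q)
def leg(q,t,turn):
    """straight world leg to t with total turn about tool z (units of 5 deg)"""
    n=max(int(np.ceil(np.linalg.norm(t-fkj(q)[0])/.03)),int(np.ceil(abs(turn)/.95)),1)
    for i in range(n):
        p,R,_=fkj(q); d=(R.T@(t-p))/.03/(n-i); d=np.clip(d,-1,1); q=row(q,[*d,turn/n])
    return q,n
def level(q,yaw=-2.2):
    R=fkj(q)[1]; yb=np.array([-np.sin(np.radians(yaw)),np.cos(np.radians(yaw)),0])
    c=R.T@yb; return np.degrees(np.arctan2(-c[0],c[1]))/5
def trial(a):
    q,w=a; q=q.copy(); n=0
    for t,turn in w: q,k=leg(q,np.array(t),turn); n+=k
    for t in ([.458,-.203,.25],[.458,-.203,.12],[.458,-.203,.076]):
        q,k=leg(q,np.array(t),np.clip(level(q),-36,36)); n+=k
    p0,R0,_=fkj(q); qa=q
    q,k=leg(q,np.array([.60,-.208,.076]),0); p1,R1,_=fkj(q); n+=k
    e=max(np.linalg.norm(p0-[.458,-.203,.076]),np.linalg.norm(p1-[.60,-.208,.076]))
    ln=[np.degrees(np.arctan2(R[0,2],-R[2,2])) for R in (R0,R1)]
    sc=e*1000+sum(max(0,28-l)+max(0,l-36) for l in ln)*1.5+abs(R0[2,1])*100+abs(R1[2,1])*100+n*.05
    return sc,w,n,e,ln,R0[:,1],qa,q
if __name__=="__main__":
    q0=np.array(eval(sys.argv[1])); N=int(sys.argv[2]); rng=np.random.default_rng(int(sys.argv[3])); L=[]
    for i in range(N):
        w=[]
        for k in range(rng.integers(1,4)):
            r=rng.uniform(.45,.9); a=np.radians(rng.uniform(-110,50)); w.append(([round(r*np.cos(a),2),round(r*np.sin(a),2),round(rng.uniform(.3,.7),2)],round(rng.uniform(-25,25)) if rng.random()<.7 else 0))
        L.append((q0,w))
    t=time.time()
    with mp.Pool() as po: S=sorted(po.imap_unordered(trial,L),key=lambda a:a[0])
    print(mp.cpu_count(),time.time()-t)
    for x in S[:6]: print(round(x[0],1),x[1],"rows",x[2],"e",round(x[3],3),"lean",np.round(x[4],1),"y",x[5].round(2),"q0",x[6].round(2),"q1",x[7].round(2))
E
export OMP_NUM_THREADS=1; timeout 570 python3 plan.py '[-.8,-.07,1.29,2.45,-.7,.32,2.66]' 600 0
```

```text
4 11.886163473129272
25.9 [([np.float64(0.8), np.float64(-0.35), 0.4], -15)] rows 39 e 0.008 lean [23. 23.] y [0.04 1.   0.01] q0 [ 0.65  0.27 -0.19  2.36 -0.69  0.21  2.66] q1 [ 0.35  0.44  0.    2.09 -0.55  0.28  2.39]
26.2 [([np.float64(0.46), np.float64(-0.54), 0.31], 2), ([np.float64(0.61), np.float64(0.25), 0.31], 0)] rows 68 e 0.007 lean [22.7 22.7] y [ 0.05  1.   -0.  ] q0 [ 0.59  0.27 -0.14  2.36 -0.7   0.21  2.66] q1 [ 0.31  0.44  0.05  2.09 -0.56  0.28  2.39]
26.3 [([np.float64(-0.14), np.float64(-0.73), 0.42], 16)] rows 69 e 0.007 lean [22.8 22.8] y [0.05 1.   0.  ] q0 [ 0.6   0.27 -0.15  2.36 -0.7   0.21  2.66] q1 [ 0.32  0.44  0.04  2.09 -0.56  0.28  2.39]
27.0 [([np.float64(0.33), np.float64(0.32), 0.54], -6)] rows 55 e 0.007 lean [23.2 23.2] y [0.03 1.   0.01] q0 [ 0.72  0.27 -0.26  2.36 -0.67  0.21  2.66] q1 [ 0.4   0.44 -0.05  2.09 -0.52  0.28  2.38]
27.1 [([np.float64(0.49), np.float64(-0.71), 0.51], 2)] rows 55 e 0.007 lean [23.1 23.1] y [0.04 1.   0.01] q0 [ 0.68  0.27 -0.22  2.36 -0.69  0.21  2.66] q1 [ 0.37  0.44 -0.02  2.09 -0.54  0.27  2.38]
28.0 [([np.float64(-0.05), np.float64(-0.62), 0.44], 12), ([np.float64(0.64), np.float64(-0.36), 0.31], 0)] rows 75 e 0.009 lean [23. 23.] y [0.05 1.   0.  ] q0 [ 0.63  0.27 -0.17  2.36 -0.7   0.21  2.66] q1 [ 0.34  0.44  0.02  2.09 -0.55  0.27  2.39]
```

A 23° lean is easy to reach. I'll search a little wider for about 30° on the good branch.

```bash
export OMP_NUM_THREADS=1; sed -i 's/uniform(-25,25)/uniform(-36,36)/; s/uniform(.3,.7)/uniform(.3,.85)/; s/uniform(-110,50)/uniform(-120,80)/' plan.py; sed -i 's/np.float64(//' plan.py; timeout 575 python3 plan.py '[-.8,-.07,1.29,2.45,-.7,.32,2.66]' 16000 1 | sed 's/np.float64(\([-0-9.]*\))/\1/g'
```

```text
4 415.58994126319885
22.4 [([0.31, 0.43, 0.43], 0)] rows 53 e 0.001 lean [21.9 21.9] y [ 0.04  1.   -0.  ] q0 [ 0.57  0.28 -0.12  2.35 -0.69  0.21  2.66] q1 [ 0.29  0.44  0.07  2.08 -0.55  0.3   2.39]
22.9 [([0.32, 0.35, 0.54], 0)] rows 54 e 0.0 lean [22.2 22.2] y [0.03 1.   0.01] q0 [ 0.66  0.29 -0.2   2.35 -0.68  0.21  2.66] q1 [ 0.36  0.44  0.    2.08 -0.53  0.3   2.38]
24.0 [([0.21, 0.51, 0.43], -31)] rows 73 e 0.002 lean [22.5 22.5] y [0.03 1.   0.01] q0 [ 0.66  0.28 -0.21  2.35 -0.68  0.21  2.66] q1 [ 0.36  0.44 -0.    2.08 -0.53  0.29  2.38]
24.1 [([0.29, 0.45, 0.69], -8)] rows 68 e 0.002 lean [22.5 22.5] y [0.03 1.   0.01] q0 [ 0.68  0.29 -0.22  2.35 -0.68  0.21  2.66] q1 [ 0.37  0.44 -0.01  2.08 -0.53  0.29  2.38]
24.3 [([0.16, 0.76, 0.69], 7)] rows 85 e 0.0 lean [21.6 21.6] y [0.04 1.   0.  ] q0 [ 0.57  0.28 -0.11  2.35 -0.69  0.22  2.66] q1 [ 0.29  0.44  0.07  2.07 -0.55  0.31  2.39]
24.3 [([0.03, -0.46, 0.6], 0)] rows 55 e 0.004 lean [22.3 22.3] y [ 0.04  1.   -0.  ] q0 [ 0.59  0.27 -0.13  2.36 -0.69  0.21  2.66] q1 [ 0.3   0.44  0.05  2.08 -0.55  0.29  2.39]
```

```bash
export OMP_NUM_THREADS=1; cat > plan2.py <<'E'
from plan import *
rng=np.random.default_rng(5); q0=np.array([-.8,-.07,1.29,2.45,-.7,.32,2.66]); L=[]
def wp(turn):
    r=rng.uniform(.45,.75); a=np.radians(rng.uniform(-60,20)); return ([round(float(r*np.cos(a)),2),round(float(r*np.sin(a)),2),round(float(rng.uniform(.25,.5)),2)],turn)
for i in range(5000):
    a=int(rng.integers(15,60))*(1 if rng.random()<.8 else -1); b=-int(rng.integers(0,50))*np.sign(a)
    L.append((q0,[wp(a),wp(int(b))]))
with mp.Pool() as po: S=sorted(po.imap_unordered(trial,L,chunksize=20),key=lambda a:a[0])
for x in S[:7]: print(round(x[0],1),x[1],"rows",x[2],"e",round(x[3],3),"lean",np.round(x[4],1),"y",x[5].round(2),"q0",x[6].round(2),"q1",x[7].round(2))
E
timeout 400 python3 plan2.py
```

```text
25.2 [([0.53, 0.1, 0.49], -49), ([0.7, 0.12, 0.25], 21)] rows 119 e 0.006 lean [37.5 37.5] y [0.   1.   0.05] q0 [ 1.6   0.66 -1.19  2.45  2.2   0.21  0.05] q1 [ 1.23  0.69 -0.99  2.21  1.97  0.21  0.18]
26.6 [([0.68, -0.09, 0.27], -18), ([0.64, -0.37, 0.5], 9)] rows 56 e 0.008 lean [23. 23.] y [0.05 1.   0.  ] q0 [ 0.64  0.27 -0.18  2.36 -0.69  0.21  2.66] q1 [ 0.34  0.44  0.01  2.09 -0.55  0.28  2.39]
27.6 [([0.66, -0.02, 0.31], -18), ([0.59, -0.12, 0.27], 1)] rows 50 e 0.01 lean [23.2 23.2] y [0.05 1.   0.01] q0 [ 0.65  0.26 -0.2   2.36 -0.69  0.21  2.66] q1 [ 0.35  0.44 -0.    2.09 -0.55  0.27  2.39]
27.8 [([0.3, -0.49, 0.28], 18), ([0.35, -0.3, 0.44], -24)] rows 67 e 0.008 lean [23.2 23.2] y [0.04 1.   0.01] q0 [ 0.68  0.27 -0.22  2.36 -0.68  0.21  2.66] q1 [ 0.37  0.44 -0.02  2.09 -0.54  0.27  2.39]
27.9 [([0.64, 0.19, 0.32], 16), ([0.42, -0.5, 0.48], -22)] rows 65 e 0.01 lean [23.1 23.1] y [0.05 1.   0.  ] q0 [ 0.63  0.26 -0.18  2.36 -0.69  0.21  2.66] q1 [ 0.34  0.44  0.01  2.09 -0.55  0.27  2.39]
28.7 [([0.62, 0.02, 0.47], 16), ([0.69, -0.02, 0.36], -40)] rows 96 e 0.008 lean [22.9 22.9] y [0.05 1.   0.  ] q0 [ 0.62  0.27 -0.16  2.36 -0.7   0.21  2.66] q1 [ 0.33  0.44  0.02  2.09 -0.56  0.28  2.39]
28.8 [([0.56, -0.38, 0.49], 19), ([0.7, 0.07, 0.39], -47)] rows 108 e 0.008 lean [22.8 22.8] y [ 0.05  1.   -0.  ] q0 [ 0.59  0.27 -0.13  2.36 -0.71  0.21  2.66] q1 [ 0.31  0.44  0.05  2.09 -0.57  0.28  2.39]
```

The search found a route onto the good branch: a long negative turn that saturates joint 7, then a turn back. I'll check it as separate plain moves and turns, trying small variations.

```bash
export OMP_NUM_THREADS=1; cat > plan3.py <<'E'
from plan import *
rng=np.random.default_rng(7); q0=np.array([-.8,-.07,1.29,2.45,-.7,.32,2.66]); L=[]
for i in range(1600):
    A=(np.array([.53,.1,.49])+rng.uniform(-.1,.1,3)).round(2).tolist(); B=(np.array([.7,.12,.25])+rng.uniform(-.08,.08,3)).round(2).tolist() if rng.random()<.6 else A
    a=-int(rng.integers(25,56)); b=int(rng.integers(5,30))
    m=rng.integers(2)
    L.append((q0,[(A,0),(A,a)]+([(B,0)] if B!=A else [])+[((B),b)]))
with mp.Pool() as po: S=sorted(po.imap_unordered(trial,L,chunksize=20),key=lambda a:a[0])
k=0
for x in S:
    if x[6][4]>1: print(round(x[0],1),x[1],"rows",x[2],"e",round(x[3],3),"lean",np.round(x[4],1),"y",x[5].round(2),"q0",x[6].round(2)); k+=1
    if k>7: break
print(sum(x[6][4]>1 for x in S))
E
timeout 300 python3 plan3.py
```

```text
19.1 [([0.53, 0.16, 0.54], 0), ([0.53, 0.16, 0.54], -50), ([0.74, 0.09, 0.24], 0), ([0.74, 0.09, 0.24], 6)] rows 152 e 0.008 lean [35.5 36.1] y [ 0.04  1.   -0.01] q0 [ 0.97  0.34 -0.49  2.45  3.9   0.21 -1.84]
19.4 [([0.5, 0.2, 0.4], 0), ([0.5, 0.2, 0.4], -27), ([0.67, 0.14, 0.26], 0), ([0.67, 0.14, 0.26], 22)] rows 104 e 0.007 lean [32.3 32.3] y [ 0.06  1.   -0.03] q0 [ 1.47  0.52 -1.13  2.45  1.97  0.24  0.15]
21.6 [([0.58, 0.13, 0.42], 0), ([0.58, 0.13, 0.42], -28), ([0.68, 0.11, 0.28], 0), ([0.68, 0.11, 0.28], 21)] rows 101 e 0.006 lean [33.1 33.1] y [ 0.07  1.   -0.05] q0 [ 1.35  0.47 -0.98  2.45  2.31  0.21 -0.23]
22.9 [([0.48, 0.07, 0.44], 0), ([0.48, 0.07, 0.44], -53), ([0.75, 0.05, 0.21], 0), ([0.75, 0.05, 0.21], 6)] rows 152 e 0.006 lean [33.4 34.9] y [ 0.07  1.   -0.04] q0 [ 0.7   0.3  -0.23  2.45  3.98  0.21 -2.  ]
23.4 [([0.57, 0.15, 0.43], 0), ([0.57, 0.15, 0.43], -31), ([0.76, 0.2, 0.24], 0), ([0.76, 0.2, 0.24], 24)] rows 114 e 0.012 lean [35.6 35.6] y [ 0.06  1.   -0.03] q0 [ 1.39  0.5  -1.    2.45  2.52  0.21 -0.39]
25.3 [([0.45, 0.15, 0.51], 0), ([0.45, 0.15, 0.51], -27), ([0.62, 0.13, 0.18], 0), ([0.62, 0.13, 0.18], 25)] rows 112 e 0.002 lean [30.5 30.5] y [ 0.09  0.99 -0.09] q0 [ 1.51  0.82 -1.39  2.45  1.83  0.68  0.29]
25.4 [([0.6, 0.1, 0.44], 0), ([0.6, 0.1, 0.44], -27), ([0.7, 0.17, 0.21], 0), ([0.7, 0.17, 0.21], 9)] rows 91 e 0.008 lean [32.8 32.8] y [ 0.07  1.   -0.07] q0 [ 1.35  0.45 -0.99  2.45  2.24  0.21 -0.16]
25.5 [([0.6, 0.06, 0.52], 0), ([0.6, 0.06, 0.52], -48), ([0.76, 0.15, 0.31], 0), ([0.76, 0.15, 0.31], 9)] rows 141 e 0.015 lean [35.6 35.6] y [ 0.06  1.   -0.02] q0 [ 1.49  0.53 -1.11  2.45  2.26  0.22 -0.12]
1315
```

1315 of 1600 variations land on the good branch, so this route is robust. First leg: up to about (0.57, 0.13, 0.42), then turn.

```bash
python3 d.py '[0.57,0.13,0.42]'
```

```text
tool units [-7.89 10.7  -3.93]
axes x,y,z
 [[-0.857  0.049 -0.513]
 [ 0.03   0.998  0.046]
 [ 0.515  0.024 -0.857]]
```

```bash
python3 -m pendant '[[[-0.66,0.89,-0.33,0],[-0.66,0.89,-0.33,0],[-0.66,0.89,-0.33,0],[-0.66,0.89,-0.33,0],[-0.66,0.89,-0.33,0],[-0.66,0.89,-0.33,0],[-0.66,0.89,-0.33,0],[-0.66,0.89,-0.33,0],[-0.66,0.89,-0.33,0],[-0.66,0.89,-0.33,0],[-0.66,0.89,-0.33,0],[-0.66,0.89,-0.33,0],[0,0,0,-1],[0,0,0,-1],[0,0,0,-1],[0,0,0,-1],[0,0,0,-1],[0,0,0,-1],[0,0,0,-1],[0,0,0,-1]]]'; python3 st.py
python3 -m pendant '[[[0,0,0,-1],[0,0,0,-1],[0,0,0,-1],[0,0,0,-1],[0,0,0,-1],[0,0,0,-1],[0,0,0,-1],[0,0,0,-1],[0,0,0,-1],[0,0,0,-1]]]'; python3 st.py
```

```text
t: 11.9
tcp_pos: [0.5589, 0.1042, 0.401]
tool_rot: [0.255, -0.312, 0.912, -0.07]
ft_force: [1.0, 0.5, 0.2]
grip_width: 0.0158
[-0.45 -0.06  0.11  1.92  0.21  0.77  1.78] z [ 0.509  0.031 -0.86 ] x [-0.675 -0.606 -0.421]
t: 12.9
tcp_pos: [0.5589, 0.1042, 0.401]
tool_rot: [0.201, -0.669, 0.695, -0.171]
ft_force: [0.2, -0.6, 1.3]
grip_width: 0.0156
[-0.5  -0.07  0.16  1.93  0.22  0.77  2.65] z [ 0.509  0.031 -0.86 ] x [-0.024 -0.998 -0.051]
```

Joint 7 has just reached its limit and q5 is already positive. I'll re-plan from the real state.

```bash
export OMP_NUM_THREADS=1; cat > plan4.py <<'E'
from plan import *
from cell import env
rng=np.random.default_rng(7); q0=np.array(env.get_state()["qpos"]); p0=fkj(q0)[0].tolist(); L=[]
for i in range(1500):
    B=[round(float(rng.uniform(.55,.8)),2),round(float(rng.uniform(-.25,.2)),2),round(float(rng.uniform(.22,.45)),2)]
    a=-int(rng.integers(0,26)); b=int(rng.integers(0,30))
    L.append((q0,[(p0,a),(B,0),(B,b)]))
with mp.Pool() as po: S=sorted(po.imap_unordered(trial,L,chunksize=20),key=lambda a:a[0])
for x in S[:8]: print(round(x[0],1),x[1][0][1],x[1][1:],"rows",x[2],"e",round(x[3],3),"lean",np.round(x[4],1),"y",x[5].round(2),"q0",x[6].round(2))
print(sum(x[6][4]>1 for x in S))
E
timeout 300 python3 plan4.py
```

```text
14.1 -10 [([0.68, 0.11, 0.34], 0), ([0.68, 0.11, 0.34], 24)] rows 74 e 0.009 lean [35.9 35.9] y [ 0.04  1.   -0.01] q0 [ 1.46  0.55 -1.07  2.45  2.41  0.21 -0.24]
21.1 -12 [([0.63, 0.14, 0.22], 0), ([0.63, 0.14, 0.22], 24)] rows 74 e 0.007 lean [33.4 33.4] y [ 0.07  1.   -0.05] q0 [ 1.35  0.47 -0.97  2.45  2.34  0.21 -0.26]
23.3 -14 [([0.74, 0.12, 0.25], 0), ([0.74, 0.12, 0.25], 4)] rows 69 e 0.014 lean [36.4 36.4] y [ 0.06  1.   -0.02] q0 [ 1.4   0.51 -0.99  2.45  2.61  0.21 -0.48]
23.7 -6 [([0.8, 0.15, 0.28], 0), ([0.8, 0.15, 0.28], 13)] rows 62 e 0.01 lean [33.8 33.8] y [ 0.06  1.   -0.05] q0 [ 1.4   0.48 -1.03  2.45  2.25  0.21 -0.14]
24.2 -13 [([0.75, 0.17, 0.23], 0), ([0.75, 0.17, 0.23], 0)] rows 69 e 0.015 lean [36.4 36.4] y [ 0.06  1.   -0.02] q0 [ 1.03  0.36 -0.56  2.45  3.65  0.21 -1.6 ]
25.0 -14 [([0.74, 0.16, 0.26], 0), ([0.74, 0.16, 0.26], 29)] rows 85 e 0.014 lean [35.6 35.6] y [ 0.07  1.   -0.04] q0 [ 1.36  0.48 -0.96  2.45  2.59  0.21 -0.48]
25.1 -13 [([0.62, 0.05, 0.26], 0), ([0.62, 0.05, 0.26], 27)] rows 75 e 0.01 lean [33.8 33.8] y [ 0.08  1.   -0.06] q0 [ 1.31  0.45 -0.94  2.45  2.43  0.21 -0.36]
25.5 -13 [([0.72, 0.11, 0.27], 0), ([0.72, 0.11, 0.27], 7)] rows 66 e 0.015 lean [36.4 36.4] y [ 0.07  1.   -0.03] q0 [ 1.37  0.49 -0.96  2.45  2.67  0.21 -0.54]
692
```

```bash
python3 -m pendant '[[[0,0,0,-1],[0,0,0,-1],[0,0,0,-1],[0,0,0,-1],[0,0,0,-1],[0,0,0,-1],[0,0,0,-1],[0,0,0,-1],[0,0,0,-1],[0,0,0,-1]]]'; python3 st.py; python3 d.py '[0.68,0.11,0.34]'
```

```text
t: 13.9
tcp_pos: [0.544, 0.1424, 0.3864]
tool_rot: [-0.129, 0.843, -0.45, 0.265]
ft_force: [-0.4, 1.2, -0.4]
grip_width: 0.0159
[-1.77 -0.33  1.05  2.02  0.85  0.96  2.66] z [ 0.562 -0.022 -0.827] x [ 0.454 -0.827  0.33 ]
tool units [ 2.44 -1.83  3.85]
axes x,y,z
 [[ 0.454 -0.827  0.33 ]
 [-0.691 -0.561 -0.455]
 [ 0.562 -0.022 -0.827]]
```

```bash
export OMP_NUM_THREADS=1; sed -i 's/rng.integers(0,26)/rng.integers(0,6)/; s/(B,0),(B,b)/(B,0 if i%2 else b),(B,b if i%2 else 0)/' plan4.py; timeout 300 python3 plan4.py
```

```text
19.4 -1 [([0.69, 0.15, 0.28], 0), ([0.69, 0.15, 0.28], 15)] rows 56 e 0.008 lean [33.9 33.9] y [ 0.07  1.   -0.04] q0 [ 1.36  0.48 -0.99  2.45  2.36  0.21 -0.27]
20.0 -1 [([0.64, 0.11, 0.25], 0), ([0.64, 0.11, 0.25], 17)] rows 55 e 0.007 lean [33.3 33.3] y [ 0.07  1.   -0.05] q0 [ 1.35  0.47 -0.98  2.45  2.32  0.21 -0.24]
20.5 -3 [([0.68, 0.2, 0.24], 0), ([0.68, 0.2, 0.24], 24)] rows 69 e 0.009 lean [34.2 34.2] y [ 0.07  1.   -0.04] q0 [ 1.37  0.48 -0.99  2.45  2.4   0.21 -0.3 ]
20.7 -2 [([0.63, 0.14, 0.22], 0), ([0.63, 0.14, 0.22], 24)] rows 64 e 0.007 lean [33.4 33.4] y [ 0.08  1.   -0.05] q0 [ 1.34  0.47 -0.97  2.45  2.34  0.21 -0.26]
22.7 -4 [([0.75, 0.14, 0.22], 0), ([0.75, 0.14, 0.22], 0)] rows 64 e 0.014 lean [36.2 36.2] y [ 0.06  1.   -0.03] q0 [ 1.01  0.35 -0.54  2.45  3.69  0.21 -1.64]
23.5 -3 [([0.74, 0.12, 0.25], 0), ([0.74, 0.12, 0.25], 4)] rows 58 e 0.015 lean [36.5 36.5] y [ 0.06  1.   -0.02] q0 [ 1.39  0.5  -0.99  2.45  2.63  0.21 -0.5 ]
23.8 -3 [([0.72, 0.19, 0.25], 0), ([0.72, 0.19, 0.25], 27)] rows 72 e 0.012 lean [34.8 34.8] y [ 0.07  1.   -0.04] q0 [ 1.35  0.48 -0.96  2.45  2.5   0.21 -0.4 ]
24.0 -5 [([0.72, 0.15, 0.27], 0), ([0.72, 0.15, 0.27], 3)] rows 64 e 0.013 lean [35.5 35.5] y [ 0.07  1.   -0.04] q0 [ 1.35  0.48 -0.96  2.45  2.58  0.21 -0.47]
586
```

```bash
export OMP_NUM_THREADS=1; python3 -m pendant '[[[0,0,0,-1],[0.14,0.1,0.95,0],[0.14,0.1,0.95,0],[0.14,0.1,0.95,0],[0.14,0.1,0.95,0],[0.14,0.1,0.95,0],[0.14,0.1,0.95,0]]]'; python3 st.py; sed -i 's/-int(rng.integers(0,6))/int(rng.integers(-3,25))/; s/uniform(.22,.45)/uniform(.25,.4)/' plan4.py; timeout 300 python3 plan4.py
```

```text
t: 14.6
tcp_pos: [0.5576, 0.0951, 0.2884]
tool_rot: [-0.132, 0.851, -0.418, 0.289]
ft_force: [-0.6, -1.1, 0.0]
grip_width: 0.0162
[-1.76 -0.22  1.29  2.21  0.97  0.58  2.66] z [ 0.603 -0.016 -0.798] x [ 0.483 -0.788  0.382]
20.1 1 [([0.73, 0.17, 0.26], 0), ([0.73, 0.17, 0.26], 23)] rows 64 e 0.006 lean [33.2 33.2] y [ 0.08  1.   -0.05] q0 [ 1.34  0.47 -0.97  2.45  2.32  0.21 -0.24]
22.0 0 [([0.76, 0.16, 0.33], 0), ([0.76, 0.16, 0.33], 20)] rows 63 e 0.011 lean [34.9 34.9] y [ 0.07  1.   -0.04] q0 [ 1.36  0.48 -0.98  2.45  2.48  0.21 -0.38]
22.2 -1 [([0.71, 0.15, 0.29], 0), ([0.71, 0.15, 0.29], 29)] rows 69 e 0.01 lean [34.2 34.2] y [ 0.07  1.   -0.05] q0 [ 1.35  0.47 -0.97  2.45  2.42  0.21 -0.33]
22.5 1 [([0.75, 0.05, 0.32], 0), ([0.75, 0.05, 0.32], 26)] rows 66 e 0.009 lean [33.7 33.8] y [ 0.08  1.   -0.05] q0 [ 1.33  0.46 -0.96  2.45  2.4   0.21 -0.32]
25.8 2 [([0.66, 0.03, 0.32], 0), ([0.66, 0.03, 0.32], 8)] rows 54 e 0.006 lean [22.8 22.8] y [0.05 1.   0.01] q0 [ 0.62  0.27 -0.16  2.36 -0.7   0.21  2.66]
26.1 2 [([0.76, -0.16, 0.32], 16), ([0.76, -0.16, 0.32], 0)] rows 51 e 0.007 lean [22.7 22.7] y [ 0.05  1.   -0.  ] q0 [ 0.58  0.27 -0.12  2.36 -0.71  0.21  2.66]
26.2 7 [([0.71, -0.02, 0.26], 0), ([0.71, -0.02, 0.26], 3)] rows 51 e 0.006 lean [23. 23.] y [0.04 1.   0.01] q0 [ 0.66  0.27 -0.21  2.36 -0.69  0.21  2.66]
26.3 0 [([0.72, -0.08, 0.27], 15), ([0.72, -0.08, 0.27], 0)] rows 47 e 0.008 lean [23. 23.] y [0.05 1.   0.01] q0 [ 0.64  0.27 -0.19  2.36 -0.69  0.21  2.66]
156
```

```bash
python3 d.py '[0.75,0.165,0.29]'; python3 - <<'E'
from plan import *
from cell import env
q=np.array(env.get_state()["qpos"])
for t,k in (([.75,.165,.29],0),([.75,.165,.29],11),([.75,.165,.29],11),([.458,-.203,.25],None)):
    q,n=leg(q,np.array(t),level(q) if k is None else k); print(n,q.round(2),fkj(q)[0].round(3),fkj(q)[1].round(2).tolist())
E
```

```text
tool units [ 1.29 -5.53  3.79]
axes x,y,z
 [[ 0.483 -0.788  0.382]
 [-0.635 -0.616 -0.467]
 [ 0.603 -0.016 -0.798]]
8 [-0.59  0.08  0.22  2.1   0.9   0.39  2.66] [0.632 0.126 0.315] [[0.4, -0.59, 0.7], [-0.77, -0.63, -0.09], [0.49, -0.51, -0.71]]
12 [-0.65  0.31  0.34  1.88  0.72  0.32  1.85] [0.75  0.165 0.29 ] [[-0.25, -0.67, 0.7], [-0.96, 0.27, -0.09], [-0.13, -0.69, -0.71]]
12 [-0.84  0.34  0.57  1.88  0.48  0.28  1.09] [0.75  0.165 0.29 ] [[-0.69, -0.18, 0.7], [-0.33, 0.94, -0.09], [-0.64, -0.29, -0.71]]
16 [ 1.19  0.06 -1.18  2.3   0.82  0.21  0.91] [ 0.562 -0.07   0.24 ] [[-0.79, -0.01, 0.61], [-0.12, 0.98, -0.14], [-0.6, -0.18, -0.78]]
```

```bash
python3 -m pendant '[[[0.16,-0.7,0.48,0],[0.16,-0.7,0.48,0],[0.16,-0.7,0.48,0],[0.16,-0.7,0.48,0],[0.16,-0.7,0.48,0],[0.16,-0.7,0.48,0],[0.16,-0.7,0.48,0],[0.16,-0.7,0.48,0]]]'; python3 st.py; python3 d.py '[0.75,0.165,0.29]'; export OMP_NUM_THREADS=1;  sed -i 's/rng.integers(-3,25)/rng.integers(0,25)/' plan4.py; timeout 300 python3 plan4.py
```

```text
t: 15.4
tcp_pos: [0.6074, 0.134, 0.3746]
tool_rot: [-0.158, 0.842, -0.412, 0.31]
ft_force: [-0.0, 1.0, -0.4]
grip_width: 0.016
[-1.92 -0.33  1.29  2.03  1.02  0.79  2.66] z [ 0.652  0.011 -0.758] x [ 0.469 -0.792  0.391]
tool units [ 0.31 -1.99  5.25]
axes x,y,z
 [[ 0.469 -0.792  0.391]
 [-0.596 -0.61  -0.522]
 [ 0.652  0.011 -0.758]]
10.7 1 [([0.63, 0.18, 0.28], 0), ([0.63, 0.18, 0.28], 24)] rows 65 e 0.003 lean [33.8 33.8] y [ 0.05  1.   -0.02] q0 [ 1.44  0.52 -1.06  2.45  2.23  0.21 -0.1 ]
18.0 5 [([0.8, 0.13, 0.28], 0), ([0.8, 0.13, 0.28], 22)] rows 68 e 0.008 lean [34. 34.] y [ 0.06  1.   -0.03] q0 [ 1.43  0.5  -1.06  2.45  2.22  0.21 -0.11]
19.0 2 [([0.76, 0.16, 0.33], 0), ([0.76, 0.16, 0.33], 20)] rows 62 e 0.009 lean [34.5 34.5] y [ 0.07  1.   -0.04] q0 [ 1.39  0.49 -1.    2.45  2.4   0.21 -0.29]
21.4 0 [([0.71, 0.18, 0.27], 0), ([0.71, 0.18, 0.27], 28)] rows 66 e 0.013 lean [36.9 36.9] y [ 0.05  1.   -0.01] q0 [ 1.44  0.54 -1.03  2.45  2.57  0.21 -0.4 ]
21.5 1 [([0.68, 0.17, 0.26], 0), ([0.68, 0.17, 0.26], 19)] rows 56 e 0.011 lean [34.8 34.9] y [ 0.07  1.   -0.04] q0 [ 1.37  0.48 -0.98  2.45  2.48  0.21 -0.37]
22.0 1 [([0.69, 0.09, 0.34], 0), ([0.69, 0.09, 0.34], 24)] rows 61 e 0.011 lean [34.7 34.8] y [ 0.07  1.   -0.04] q0 [ 1.36  0.48 -0.98  2.45  2.47  0.21 -0.37]
23.6 0 [([0.71, 0.07, 0.37], 0), ([0.71, 0.07, 0.37], 7)] rows 55 e 0.015 lean [37.1 37.1] y [ 0.05  1.   -0.01] q0 [ 1.42  0.52 -1.01  2.45  2.65  0.21 -0.5 ]
25.3 1 [([0.71, 0.15, 0.29], 0), ([0.71, 0.15, 0.29], 29)] rows 68 e 0.013 lean [35.2 35.2] y [ 0.07  1.   -0.04] q0 [ 1.34  0.47 -0.95  2.45  2.56  0.21 -0.46]
143
```

```bash
python3 -m pendant '[[[0,0,0,1],[0,0,0,1],[0,0,0,1]]]'; python3 st.py; python3 d.py '[0.75,0.15,0.30]'
```

```text
t: 15.7
tcp_pos: [0.6069, 0.1332, 0.3736]
tool_rot: [-0.197, 0.78, -0.52, 0.286]
ft_force: [0.3, 0.2, 0.2]
grip_width: 0.016
[-1.91 -0.33  1.29  2.03  1.01  0.78  2.4 ] z [ 0.651  0.01  -0.759] x [ 0.296 -0.924  0.241]
tool units [ 0.3  -2.06  4.98]
axes x,y,z
 [[ 0.296 -0.924  0.241]
 [-0.699 -0.381 -0.605]
 [ 0.651  0.01  -0.759]]
```

```bash
python3 -m pendant '[[[0.05,-0.4,1,0],[0.05,-0.4,1,0],[0.05,-0.4,1,0],[0.05,-0.4,1,0],[0.05,-0.4,1,0]]]'; python3 st.py; export OMP_NUM_THREADS=1; timeout 300 python3 plan4.py; date
```

```text
t: 16.2
tcp_pos: [0.6173, 0.1149, 0.37]
tool_rot: [-0.218, 0.777, -0.511, 0.296]
ft_force: [0.2, 0.6, 0.4]
grip_width: 0.0159
[-1.85 -0.33  1.29  2.06  1.06  0.69  2.4 ] z [ 0.683  0.036 -0.73 ] x [ 0.303 -0.923  0.238]
7.8 17 [([0.61, 0.18, 0.26], 6), ([0.61, 0.18, 0.26], 0)] rows 57 e 0.004 lean [34.6 34.6] y [ 0.04  1.   -0.  ] q0 [ 1.48  0.55 -1.1   2.45  2.21  0.21 -0.05]
10.3 7 [([0.63, 0.17, 0.27], 15), ([0.63, 0.17, 0.27], 0)] rows 56 e 0.005 lean [34.5 34.5] y [ 0.05  1.   -0.01] q0 [ 1.46  0.54 -1.08  2.45  2.26  0.21 -0.11]
12.0 19 [([0.64, 0.16, 0.26], 5), ([0.64, 0.16, 0.26], 0)] rows 57 e 0.005 lean [34.2 34.2] y [ 0.05  1.   -0.02] q0 [ 1.44  0.52 -1.06  2.45  2.27  0.21 -0.13]
14.1 11 [([0.59, 0.14, 0.25], 0), ([0.59, 0.14, 0.25], 5)] rows 52 e 0.005 lean [33.9 33.9] y [ 0.06  1.   -0.03] q0 [ 1.42  0.51 -1.04  2.45  2.28  0.21 -0.16]
14.9 1 [([0.71, 0.15, 0.29], 0), ([0.71, 0.15, 0.29], 29)] rows 68 e 0.005 lean [33.6 33.6] y [ 0.06  1.   -0.03] q0 [ 1.42  0.5  -1.04  2.45  2.24  0.21 -0.13]
15.4 14 [([0.58, 0.12, 0.25], 21), ([0.58, 0.12, 0.25], 0)] rows 70 e 0.0 lean [30.8 30.8] y [ 0.08  1.   -0.06] q0 [ 1.37  0.48 -1.03  2.45  2.01  0.24  0.06]
16.2 15 [([0.61, 0.18, 0.25], 0), ([0.61, 0.18, 0.25], 8)] rows 61 e 0.005 lean [33.5 33.5] y [ 0.07  1.   -0.04] q0 [ 1.39  0.49 -1.01  2.45  2.28  0.21 -0.18]
16.7 22 [([0.66, 0.13, 0.25], 8), ([0.66, 0.13, 0.25], 0)] rows 62 e 0.008 lean [33.5 33.5] y [ 0.06  1.   -0.03] q0 [ 1.45  0.5  -1.08  2.45  2.15  0.21 -0.04]
88
Fri Dec  4 22:41:46 UTC 2026
```

```bash
ls -l --time-sort --full-time pics/scene0.png | cut -c20-80; date; export OMP_NUM_THREADS=1; cat > esc.py <<'E'
from plan import *
from cell import env
q=np.array(env.get_state()["qpos"]); print(q.round(2))
p,R,J=fkj(q); W=.3; Jw=J.copy(); Jw[3:]*=W
T=np.zeros((6,4)); T[:3,:3]=R*.03; T[3:,3]=R[:,2]*np.radians(5)*W
G=Jw.T@np.linalg.solve(Jw@Jw.T+2.5e-5*np.eye(6),T)  # dq per unit row
print("dq per unit of row x,y,z,turn\n",G.T.round(3))
E
python3 esc.py
```

```text
Fri Dec  4 22:42:09 UTC 2026
[-1.85 -0.33  1.29  2.06  1.06  0.69  2.4 ]
dq per unit of row x,y,z,turn
 [[ 0.033 -0.05  -0.01  -0.015  0.01   0.021  0.052]
 [ 0.083 -0.015 -0.071  0.067  0.046 -0.021 -0.047]
 [-0.1    0.043  0.16   0.     0.004 -0.085 -0.003]
 [ 0.015  0.015 -0.002  0.    -0.019 -0.015 -0.073]]ls: unrecognized option '--time-sort'
Try 'ls --help' for more information.
```

```bash
stat -c %y pics/scene0.png; python3 -m pendant '[[[-1,0.5,-0.2,1],[-1,0.5,-0.2,1],[-1,0.5,-0.2,1],[-1,0.5,-0.2,1]]]'; export OMP_NUM_THREADS=1; python3 st.py; python3 esc.py; timeout 100 python3 plan4.py
```

```text
2026-12-04 22:17:47.179038783 +0000
t: 16.6
tcp_pos: [0.5326, 0.2148, 0.3288]
tool_rot: [-0.266, 0.676, -0.639, 0.253]
ft_force: [0.4, 0.7, -0.2]
grip_width: 0.0163
[-1.75 -0.14  1.02  2.19  1.04  0.64  1.76] z [ 0.682  0.036 -0.731] x [ 0.055 -0.998  0.002]
[-1.75 -0.14  1.02  2.19  1.04  0.64  1.76]
dq per unit of row x,y,z,turn
 [[ 0.028 -0.065 -0.006  0.025  0.051  0.018  0.007]
 [ 0.014 -0.014 -0.047  0.06   0.072  0.002 -0.103]
 [ 0.003  0.092  0.092  0.004 -0.034 -0.132  0.032]
 [ 0.012  0.002 -0.009  0.    -0.004 -0.003 -0.084]]
9.7 21 [([0.71, 0.12, 0.26], 0), ([0.71, 0.12, 0.26], 3)] rows 64 e 0.0 lean [31.6 31.6] y [ 0.06  1.   -0.03] q0 [ 1.47  0.57 -1.15  2.45  1.93  0.3   0.18]
13.6 3 [([0.62, 0.18, 0.25], 8), ([0.62, 0.18, 0.25], 0)] rows 44 e 0.006 lean [33.9 33.9] y [ 0.05  1.   -0.03] q0 [ 1.45  0.52 -1.08  2.45  2.19  0.21 -0.06]
13.8 14 [([0.73, 0.2, 0.26], 9), ([0.73, 0.2, 0.26], 0)] rows 57 e 0.004 lean [32. 32.] y [ 0.06  1.   -0.03] q0 [ 1.48  0.55 -1.15  2.45  1.95  0.28  0.16]
15.9 3 [([0.7, 0.12, 0.26], 20), ([0.7, 0.12, 0.26], 0)] rows 55 e 0.007 lean [31.2 31.2] y [ 0.08  1.   -0.03] q0 [ 1.46  0.53 -1.14  2.44  1.88  0.28  0.2 ]
16.5 6 [([0.65, 0.17, 0.26], 12), ([0.65, 0.17, 0.26], 0)] rows 50 e 0.005 lean [33.2 33.3] y [ 0.07  1.   -0.04] q0 [ 1.38  0.48 -1.01  2.45  2.26  0.21 -0.17]
19.6 19 [([0.71, 0.13, 0.26], 0), ([0.71, 0.13, 0.26], 5)] rows 62 e 0.012 lean [32.7 32.7] y [ 0.07  1.   -0.02] q0 [ 1.48  0.5  -1.12  2.45  1.98  0.22  0.12]
19.9 1 [([0.68, 0.17, 0.26], 0), ([0.68, 0.17, 0.26], 19)] rows 58 e 0.01 lean [32.9 32.9] y [ 0.06  1.   -0.03] q0 [ 1.47  0.51 -1.11  2.45  2.02  0.23  0.08]
20.7 22 [([0.63, 0.1, 0.25], 0), ([0.63, 0.1, 0.25], 14)] rows 79 e 0.0 lean [29.8 29.8] y [ 0.11  0.99 -0.08] q0 [ 1.35  0.49 -1.06  2.45  1.94  0.32  0.08]
33
```

That freed the joints, and the model predicts well when nothing is saturated. I'll re-rank the plans by how well they hold up under perturbation.

```bash
export OMP_NUM_THREADS=1; cat > plan5.py <<'E'
import plan; from plan import *
from cell import env
q0=np.array(env.get_state()["qpos"]); p0=fkj(q0)[0].tolist()
def rob(w,seed=3,n=10):
    r=np.random.default_rng(seed); return [trial((np.clip(q0+r.normal(0,.02,7),lo,hi),w))[0] for _ in range(n)]
if __name__=="__main__":
    rng=np.random.default_rng(int(sys.argv[1])); N=int(sys.argv[2]); L=[]
    for i in range(N):
        W=[[round(float(rng.uniform(.42,.78)),2),round(float(rng.uniform(-.35,.3)),2),round(float(rng.uniform(.25,.5)),2)] for _ in range(2)]
        a,b=int(rng.integers(-5,22)),int(rng.integers(-5,22)); w=[(p0,a)] if i%2 else []
        w+=[(W[0],0 if i%3 else b)]; w+= [(W[1],0)] if i%5<2 else []
        L.append((q0,w))
    with mp.Pool() as po:
        S=sorted(po.imap_unordered(trial,L,chunksize=20),key=lambda a:a[0])[:48]
        RB=po.map(rob,[x[1] for x in S])
    o=np.argsort([np.mean(np.minimum(r,40)) for r in RB])
    for i in o[:6]:
        x=S[i]; print("mean",round(float(np.mean(RB[i])),1),np.round(RB[i],0).astype(int).tolist(),"nom",round(x[0],1),[(np.round(t,2).tolist(),int(k)) for t,k in x[1]],"rows",x[2],"e",round(x[3],3),"lean",np.round(x[4],0),"q0",x[6].round(2))
E
timeout 200 python3 plan5.py 1 4000
```

```text
mean 24.0 [14, 12, 20, 19, 24, 33, 19, 14, 74, 10] nom 13.9 [([0.52, 0.21, 0.33], 19), ([0.65, 0.2, 0.25], 0)] rows 57 e 0.005 lean [34. 34.] q0 [ 1.42  0.51 -1.04  2.45  2.28  0.21 -0.16]
mean 39.0 [11, 9, 24, 13, 21, 129, 24, 16, 119, 22] nom 16.6 [([0.58, -0.0, 0.36], 18), ([0.67, 0.26, 0.26], 0)] rows 62 e 0.005 lean [33. 33.] q0 [ 1.39  0.49 -1.02  2.45  2.27  0.21 -0.17]
mean 43.3 [12, 144, 12, 18, 15, 32, 12, 13, 33, 143] nom 13.0 [([0.52, 0.21, 0.33], 14), ([0.64, 0.16, 0.25], 0)] rows 51 e 0.006 lean [34. 34.] q0 [ 1.45  0.52 -1.07  2.45  2.24  0.21 -0.1 ]
mean 23.1 [11, 19, 20, 17, 21, 31, 26, 20, 33, 33] nom 19.6 [([0.52, 0.21, 0.33], 12), ([0.7, 0.2, 0.26], 0)] rows 50 e 0.01 lean [33. 33.] q0 [ 1.48  0.52 -1.12  2.45  2.03  0.23  0.09]
mean 56.4 [7, 134, 14, 126, 15, 135, 12, 11, 77, 34] nom 10.9 [([0.61, 0.17, 0.26], 20)] rows 53 e 0.005 lean [34. 34.] q0 [ 1.45  0.53 -1.06  2.45  2.28  0.21 -0.14]
mean 25.5 [19, 21, 20, 35, 20, 31, 22, 21, 32, 34] nom 21.3 [([0.52, 0.21, 0.33], 10), ([0.69, 0.16, 0.25], 4)] rows 47 e 0.01 lean [33. 33.] q0 [ 1.46  0.5  -1.11  2.45  2.04  0.23  0.08]
```

All the good plans agree: turn +12 to +19, go out to about (0.68, 0.2, 0.26), then head in. I'll do the turn first.

```bash
python3 -m pendant '[[[0,0,0,1],[0,0,0,1],[0,0,0,1],[0,0,0,1],[0,0,0,1],[0,0,0,1],[0,0,0,1],[0,0,0,1],[0,0,0,1],[0,0,0,1],[0,0,0,1],[0,0,0,1],[0,0,0,1],[0,0,0,1]]]'; python3 st.py; python3 d.py '[0.68,0.2,0.26]'
```

```text
t: 18.0
tcp_pos: [0.5335, 0.2144, 0.3297]
tool_rot: [0.363, -0.187, 0.911, -0.055]
ft_force: [0.8, 0.1, -0.4]
grip_width: 0.0161
[-1.61 -0.11  0.91  2.18  0.99  0.6   0.58] z [ 0.682  0.037 -0.73 ] x [-0.666 -0.381 -0.641]
tool units [-1.58 -1.37  5.01]
axes x,y,z
 [[-0.666 -0.381 -0.641]
 [-0.302  0.924 -0.236]
 [ 0.682  0.037 -0.73 ]]
```

```bash
python3 -m pendant '[[[-0.3,-0.25,1,0],[-0.3,-0.25,1,0],[-0.3,-0.25,1,0],[-0.3,-0.25,1,0],[-0.3,-0.25,1,0]]]'; python3 st.py; export OMP_NUM_THREADS=1; sed -i 's/trial(a):/trial(a,tr=None):/' plan.py; timeout 200 python3 plan5.py 1 1500; python3 - <<'E'
from plan import *
from cell import env
q=np.array(env.get_state()["qpos"]); n=0
for t in ([.458,-.203,.25],[.458,-.203,.12]):
    for i in range(4):
        p=fkj(q)[0]; t=np.array(t); q,k=leg(q,p+(t-p)/(4-i),np.clip(level(q),-8,8)); n+=k
        print(n,q.round(2),fkj(q)[0].round(3),"z",fkj(q)[1][:,2].round(2),"x",fkj(q)[1][:,0].round(2))
E
```

```text
t: 18.5
tcp_pos: [0.6675, 0.2031, 0.2604]
tool_rot: [0.361, -0.19, 0.911, -0.058]
ft_force: [0.4, 1.4, 0.4]
grip_width: 0.0159
[-0.97  0.28  0.6   2.03  0.58  0.21  1.  ] z [ 0.68   0.031 -0.732] x [-0.667 -0.388 -0.636]
mean 19.8 [17, 22, 24, 14, 18, 15, 26, 18, 22, 24] nom 17.9 [([0.54, 0.23, 0.31], 0), ([0.67, 0.19, 0.25], 0)] rows 39 e 0.005 lean [33. 33.] q0 [ 1.36  0.47 -1.    2.45  2.23  0.21 -0.15]
mean 22.5 [33, 14, 16, 32, 33, 22, 16, 31, 19, 8] nom 30.9 [([0.68, 0.21, 0.26], 1), ([0.68, 0.15, 0.28], 0)] rows 37 e 0.006 lean [25. 25.] q0 [ 0.97  0.32 -0.5   2.35 -0.63  0.21  2.66]
mean 23.5 [24, 18, 19, 32, 31, 24, 18, 30, 21, 19] nom 29.3 [([0.65, 0.12, 0.27], 0)] rows 35 e 0.005 lean [24. 24.] q0 [ 0.9   0.3  -0.44  2.35 -0.64  0.21  2.66]
mean 35.7 [19, 20, 26, 145, 32, 17, 18, 28, 25, 27] nom 15.1 [([0.68, 0.26, 0.27], 0)] rows 36 e 0.007 lean [34. 34.] q0 [ 1.45  0.51 -1.08  2.45  2.16  0.21 -0.03]
mean 29.6 [22, 24, 29, 13, 73, 25, 16, 47, 30, 15] nom 8.5 [([0.68, 0.21, 0.26], 12), ([0.75, 0.17, 0.26], 0)] rows 47 e 0.0 lean [32. 32.] q0 [ 1.47  0.57 -1.15  2.45  1.94
[... 405 characters left out ...]
.74  0.02 -0.67]
16 [ 1.27  0.09 -1.36  2.32  0.78  0.21  0.75] [ 0.555 -0.015  0.23 ] z [ 0.61 -0.06 -0.79] x [-0.79  0.03 -0.61]
24 [ 1.11 -0.15 -0.69  2.36 -0.68  0.42  2.48] [ 0.462 -0.147  0.247] z [ 0.54 -0.08 -0.84] x [-0.84  0.03 -0.55]
26 [ 1.09 -0.07 -0.68  2.39 -0.73  0.32  2.56] [ 0.461 -0.161  0.216] z [ 0.54 -0.08 -0.84] x [-0.84  0.03 -0.55]
28 [ 1.26 -0.01 -0.85  2.41 -0.77  0.25  2.64] [ 0.46  -0.171  0.191] z [ 0.54 -0.08 -0.84] x [-0.84  0.03 -0.54]
30 [ 0.94  0.08 -0.51  2.41 -0.75  0.21  2.66] [ 0.459 -0.187  0.161] z [ 0.51 -0.06 -0.86] x [-0.86  0.04 -0.51]
32 [ 0.82  0.17 -0.37  2.38 -0.7   0.21  2.66] [ 0.459 -0.204  0.126] z [ 0.46 -0.04 -0.89] x [-0.89  0.04 -0.46]
```

Joint 3 is swinging through as predicted. I'll sample approach vias that are lower and come in from the left, since the high approach drops back off the branch.

```bash
export OMP_NUM_THREADS=1; sed -i 's/for t in (\[.458,-.203,.25\],\[.458,-.203,.12\],/for t in ([.465,-.203,.12],/' plan.py; sed -i "s/W=\[\[.*/W=[[round(float(rng.uniform(.5,.66)),2),round(float(rng.uniform(-.05,.15)),2),round(float(rng.uniform(.15,.27)),2)],[round(float(rng.uniform(.46,.56)),2),round(float(rng.uniform(-.2,-.05)),2),round(float(rng.uniform(.15,.22)),2)]]/; s/w=\[(p0,a)\] if i%2 else \[\]/w=[]; b=int(rng.integers(-2,10))/" plan5.py; timeout 200 python3 plan5.py 2 2500
```

```text
mean 3.8 [2, 8, 2, 9, 2, 2, 2, 3, 3, 5] nom 2.0 [([0.52, 0.14, 0.18], 0)] rows 29 e 0.0 lean [31. 31.] q0 [ 1.57  0.73 -1.3   2.43  1.75  0.42  0.44]
mean 3.9 [2, 8, 3, 9, 3, 3, 2, 2, 4, 4] nom 1.8 [([0.5, 0.15, 0.19], 4), ([0.49, -0.07, 0.17], 0)] rows 33 e 0.0 lean [32. 32.] q0 [ 1.5   0.58 -1.15  2.44  1.88  0.25  0.27]
mean 4.0 [2, 8, 3, 9, 2, 4, 2, 2, 2, 5] nom 2.2 [([0.52, 0.14, 0.19], 0)] rows 29 e 0.0 lean [32. 32.] q0 [ 1.58  0.73 -1.31  2.43  1.77  0.43  0.43]
mean 4.2 [2, 7, 3, 10, 2, 3, 2, 3, 4, 6] nom 2.6 [([0.51, 0.12, 0.16], 0)] rows 30 e 0.0 lean [32. 32.] q0 [ 1.48  0.55 -1.12  2.43  1.84  0.21  0.31]
mean 4.2 [2, 7, 4, 9, 3, 3, 2, 2, 4, 5] nom 3.2 [([0.51, 0.11, 0.16], 0)] rows 29 e 0.0 lean [31. 31.] q0 [ 1.57  0.73 -1.31  2.43  1.73  0.43  0.46]
mean 4.3 [3, 8, 4, 8, 2, 3, 2, 2, 6, 5] nom 2.3 [([0.52, 0.13, 0.17], 0)] rows 29 e 0.0 lean [32. 32.] q0 [ 1.48  0.55 -1.11  2.43  1.85  0.21  0.29]
```

Several robust plans now score well. Going to (0.52, 0.14, 0.18).

```bash
python3 d.py '[0.52,0.14,0.18]'
```

```text
tool units [ 5.8   0.21 -1.45]
axes x,y,z
 [[-0.667 -0.388 -0.636]
 [-0.303  0.921 -0.243]
 [ 0.68   0.031 -0.732]]
```

```bash
python3 -m pendant '[[[0.97,0.04,-0.24,0],[0.97,0.04,-0.24,0],[0.97,0.04,-0.24,0],[0.97,0.04,-0.24,0],[0.97,0.04,-0.24,0],[0.97,0.04,-0.24,0]]]'; python3 st.py; export OMP_NUM_THREADS=1; python3 - <<'E'
from plan import *
from cell import env
q=np.array(env.get_state()["qpos"]); n=0; print(level(q))
for t in ([.49,-.05,.16],[.465,-.203,.12],[.458,-.203,.076]):
    for i in range(2):
        p=fkj(q)[0]; t=np.array(t); q,k=leg(q,p+(t-p)/(2-i),np.clip(level(q),-4,4)); n+=k
        print(n,q.round(2),fkj(q)[0].round(3),"z",fkj(q)[1][:,2].round(2),"x",fkj(q)[1][:,0].round(2))
E
python3 d.py '[.49,-.05,.16]'
```

```text
t: 19.1
tcp_pos: [0.5335, 0.1468, 0.1891]
tool_rot: [0.361, -0.189, 0.911, -0.058]
ft_force: [0.3, 0.2, 1.0]
grip_width: 0.0161
[-0.87  0.15  0.4   2.39  1.85  0.26 -0.29] z [ 0.68   0.031 -0.732] x [-0.668 -0.386 -0.636]
4.940369231404523
5 [-0.27  0.1  -0.03  2.45  2.15  0.21 -0.66] [0.518 0.087 0.169] z [ 0.67 -0.   -0.75] x [-0.74 -0.15 -0.66]
10 [ 0.63  0.13 -0.84  2.45  1.85  0.21 -0.29] [0.511 0.04  0.159] z [ 0.61 -0.02 -0.79] x [-0.79 -0.1  -0.61]
15 [ 1.35  0.33 -1.29  2.45  1.62  0.21  0.16] [ 0.493 -0.083  0.141] z [ 0.56 -0.02 -0.83] x [-0.83  0.02 -0.56]
20 [ 1.64  0.53 -1.3   2.42  1.54  0.22  0.58] [ 0.465 -0.203  0.12 ] z [ 0.56 -0.02 -0.83] x [-0.83  0.03 -0.56]
21 [ 1.59  0.56 -1.25  2.43  1.76  0.23  0.39] [ 0.462 -0.203  0.102] z [ 0.56 -0.02 -0.83] x [-0.83  0.03 -0.56]
22 [ 1.54  0.57 -1.17  2.44  1.98  0.22  0.18] [ 0.46  -0.204  0.086] z [ 0.56 -0.02 -0.83] x [-0.83  0.03 -0.56]
tool units [ 4.12 -5.37 -0.48]
axes x,y,z
 [[-0.668 -0.386 -0.636]
 [-0.302  0.922 -0.242]
 [ 0.68   0.031 -0.732]]
```

```bash
python3 -m pendant '[[[0.41,-0.54,-0.05,0.6],[0.41,-0.54,-0.05,0.6],[0.4,-0.56,-0.05,0.6],[0.35,-0.6,-0.05,0.6],[0.3,-0.65,-0.05,0.6]]]'; python3 st.py;  python3 d.py '[.485,-.09,.15]'
```

```text
t: 19.6
tcp_pos: [0.5161, 0.0705, 0.175]
tool_rot: [0.363, -0.098, 0.926, -0.023]
ft_force: [0.7, 0.9, -0.9]
grip_width: 0.0163
[-0.18  0.13 -0.16  2.45  2.2   0.26 -0.68] z [ 0.677  0.029 -0.736] x [-0.718 -0.197 -0.668]
tool units [ 2.36 -4.98 -0.24]
axes x,y,z
 [[-0.718 -0.197 -0.668]
 [-0.165  0.98  -0.113]
 [ 0.677  0.029 -0.736]]
```

```bash
python3 -m pendant '[[[0.35,-0.7,-0.03,0.4],[0.35,-0.75,-0.03,0.4],[0.3,-0.75,-0.03,0.4],[0.3,-0.75,-0.03,0.4],[0.3,-0.75,-0.03,0.4],[0.25,-0.8,-0.03,0.4]]]'; python3 st.py;  python3 d.py '[.465,-.203,.12]'
```

```text
t: 20.2
tcp_pos: [0.5049, 0.0042, 0.147]
tool_rot: [0.348, -0.061, 0.935, -0.012]
ft_force: [0.5, 0.3, -1.0]
grip_width: 0.0162
[ 0.9   0.37 -1.17  2.45  2.06  0.44 -0.35] z [ 0.653  0.02  -0.757] x [-0.75  -0.122 -0.65 ]
tool units [ 2.43 -6.66 -0.32]
axes x,y,z
 [[-0.75  -0.122 -0.65 ]
 [-0.105  0.992 -0.065]
 [ 0.653  0.02  -0.757]]
```

```bash
python3 -m pendant '[[[0.3,-0.7,-0.03,0.3],[0.3,-0.75,-0.03,0.3],[0.3,-0.75,-0.03,0.3],[0.25,-0.75,-0.03,0.3],[0.25,-0.75,-0.03,0.3],[0.25,-0.75,-0.03,0.3],[0.2,-0.75,-0.03,0.3],[0.2,-0.75,-0.03,0.3],[0.2,-0.75,-0.03,0]]]'; python3 st.py;  python3 d.py '[.455,-.203,.075]'; python3 -c "
from plan import *
from cell import env
print('level',level(np.array(env.get_state()['qpos'])))"
```

```text
t: 21.1
tcp_pos: [0.462, -0.1999, 0.112]
tool_rot: [0.344, 0.037, 0.938, 0.023]
ft_force: [-0.7, -0.3, 0.6]
grip_width: 0.016
[ 1.57  0.66 -1.29  2.41  2.09  0.3   0.03] z [ 0.647  0.018 -0.762] x [-0.761  0.086 -0.643]
tool units [ 0.96 -0.2   0.79]
axes x,y,z
 [[-0.761  0.086 -0.643]
 [ 0.054  0.996  0.07 ]
 [ 0.647  0.018 -0.762]]
level -0.5922516626781482
```

We're on the good branch at 40° lean, right behind the adapter. One wrist look before going down.

```bash
python3 - <<'E'
from h import *
s=env.get_state(); im=vision.snapshot("wrist"); C=cam("wrist",s); R=rot(s).as_matrix(); p=np.array(s["tcp_pos"])
for n,X in (("tip",p+R@[0,0,.017]),("frontcorner",p+R@[-.0095,0,.017]),("rear bottom pred",[.485,-.204,.05]),("rear top pred",[.485,-.204,.078])): print(n,np.round(X,4),proj(C,X).round(0))
cv2.imwrite("pics/w2.png",im)
E
```

```text
tip [ 0.473  -0.1996  0.099 ] [251. 235.]
frontcorner [ 0.4803 -0.2004  0.1051] [251. 249.]
rear bottom pred [ 0.485 -0.204  0.05 ] [242. 179.]
rear top pred [ 0.485 -0.204  0.078] [244. 213.]
```

View pics/w2.png

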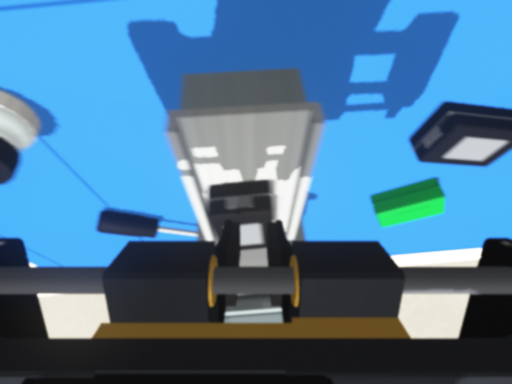

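The rear face's bottom edge is at row ~184 and its centre column is ~240, so x ≈ 0.487 and y ≈ -0.204, as expected. The fingers sit behind it at column 251. Going down.

```bash
python3 -m pendant '[[[0.35,-0.08,0.3,-0.6],[0.33,-0.08,0.3,0],[0.3,-0.08,0.28,0]]]'; python3 st.py;  python3 d.py '[.457,-.204,.073]'; python3 d.py '[.587,-.2085,.074]'
```

```text
t: 21.45
tcp_pos: [0.4567, -0.2042, 0.0722]
tool_rot: [0.344, 0.012, 0.939, 0.014]
ft_force: [0.3, 0.5, -0.4]
grip_width: 0.0161
[ 1.54  0.81 -1.27  2.44  2.22  0.43  0.04] z [ 0.647  0.018 -0.763] x [-0.763  0.033 -0.646]
tool units [-0.03  0.01 -0.01]
axes x,y,z
 [[-0.763  0.033 -0.646]
 [ 0.014  0.999  0.035]
 [ 0.647  0.018 -0.763]]
tool units [-3.36 -0.08  2.76]
axes x,y,z
 [[-0.763  0.033 -0.646]
 [ 0.014  0.999  0.035]
 [ 0.647  0.018 -0.763]]
```

Positioned exactly. Pushing at about 13 cm/s, with a check partway.

```bash
python3 -m pendant '[[[-0.33,-0.01,0.27,0],[-0.33,-0.01,0.27,0],[-0.33,-0.01,0.27,0],[-0.33,-0.01,0.27,0]]]'; python3 -m pendant '[[[-0.33,-0.01,0.27,0],[-0.33,-0.01,0.27,0],[-0.33,-0.01,0.27,0],[-0.3,-0.01,0.25,0]]]'; python3 st.py;  python3 d.py '[.582,-.2085,.074]'; python3 - <<'E'
from h import *
cv2.imwrite("pics/w3.png",np.hstack([vision.snapshot("wrist")[150:330,130:380],cv2.resize(vision.snapshot("top")[90:270,290:420],None,fx=2,fy=2)[100:280]]))
E
```

```text
t: 21.85
tcp_pos: [0.5089, -0.2059, 0.0737]
tool_rot: [0.344, 0.012, 0.939, 0.014]
ft_force: [-0.9, 0.5, -1.0]
grip_width: 0.016
t: 22.25
tcp_pos: [0.5591, -0.2076, 0.0744]
tool_rot: [0.344, 0.012, 0.939, 0.014]
ft_force: [-0.2, -0.1, 0.4]
grip_width: 0.016
[ 1.31  0.81 -1.16  2.25  2.1   0.41  0.1 ] z [ 0.646  0.018 -0.763] x [-0.763  0.032 -0.646]
tool units [-0.58 -0.02  0.5 ]
axes x,y,z
 [[-0.763  0.032 -0.646]
 [ 0.013  0.999  0.034]
 [ 0.646  0.018 -0.763]]
```

View pics/w3.png

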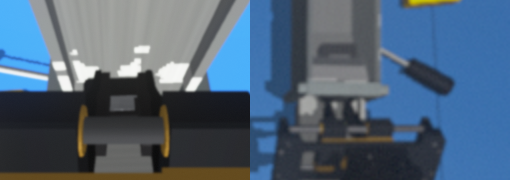

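The adapter is ahead of the fingers at the mouth and shows through the clear cover at about (335,50) in the right-hand panel. Continuing about 23 mm more.

```bash
python3 -m pendant '[[[-0.2,-0.01,0.17,0],[-0.2,-0.01,0.17,0],[-0.18,-0.01,0.16,0],[0,0,0,0],[0,0,0,0]]]'; python3 - <<'E'
from h import *
cv2.imwrite("pics/t4.png",np.hstack([cv2.resize(vision.snapshot("top")[95:225,295:385],None,fx=3.5,fy=3.5,interpolation=cv2.INTER_CUBIC),cv2.resize(vision.snapshot("scene")[125:225,140:255],None,fx=4.0,fy=4.55,interpolation=cv2.INTER_CUBIC)]))
E
```

```text
t: 22.85
tcp_pos: [0.5807, -0.2088, 0.0737]
tool_rot: [0.344, 0.012, 0.939, 0.014]
ft_force: [0.1, -0.2, -0.1]
grip_width: 0.0163
```

View pics/t4.png

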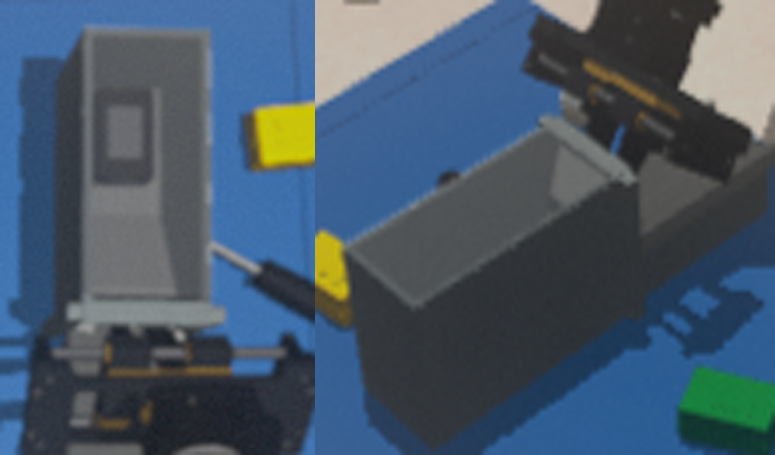

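The adapter is lying on the box floor, at about (125,135) in the left panel. Now I'll draw the fingers back along the tray, then up and clear.

```bash
python3 -m pendant '[[[0.3,0.01,-0.25,0],[0.33,0.01,-0.27,0],[0.33,0.01,-0.27,0],[0.33,0.01,-0.27,0],[0.33,0.01,-0.27,0],[0.33,0.01,-0.27,0],[0.33,0.01,-0.27,0],[-0.2,0,-0.4,0],[-0.2,0,-0.4,0],[-0.2,0,-0.4,0],[-0.2,0,-0.4,0],[0,0,0,0],[0,0,0,0],[0,0,0,0],[0,0,0,0],[0,0,0,0]]]'; python3 st.py; python3 - <<'E'
from h import *
w=vision.snapshot("wrist"); t=vision.snapshot("top"); sc=vision.snapshot("scene")
cv2.imwrite("pics/e5.png",np.vstack([np.hstack([cv2.resize(t[95:275,230:425],(390,360)),cv2.resize(w,(400,360))]),cv2.resize(sc[120:230,110:320],(790,240))]))
E
```

```text
t: 24.55
tcp_pos: [0.4796, -0.2069, 0.1242]
tool_rot: [0.344, 0.012, 0.939, 0.015]
ft_force: [-0.0, -0.7, 0.7]
grip_width: 0.0163
[ 1.53  0.61 -1.25  2.37  2.01  0.24  0.14] z [ 0.646  0.019 -0.763] x [-0.763  0.033 -0.645]
```

View pics/e5.png

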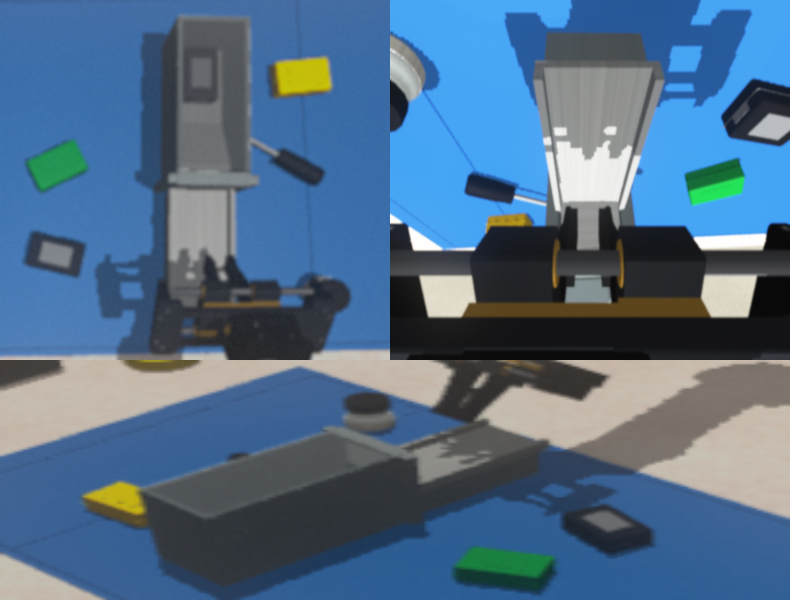

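The adapter is on the box floor at top-panel (200,72), the tray is empty, and the jar, spare, driver and look-alikes look in place. A grey plate closes the mouth at about row 205 in the wrist panel. I'll check the flap position and the bystanders numerically, then hand in.

```bash
python3 - <<'E'
from h import *
s=env.get_state(); im=vision.snapshot("wrist"); C=cam("wrist",s)
for a in (0,.3,.6): print("flap",a,proj(C,[.585+.059*np.sin(a),-.204,.112-.059*np.cos(a)]).round(1))
g=cv2.cvtColor(im,cv2.COLOR_BGR2GRAY); c=int(proj(C,[.585,-.18,.053])[0]); print(c,g[205:240:1,c].tolist(), g[205:240,c-50].tolist())
d=lambda a,b:cv2.absdiff(a,b).max(2)
t=d(vision.snapshot("top"),cv2.imread("pics/top0.png")); sc=d(vision.snapshot("scene"),cv2.imread("pics/scene0.png"))
print("top spare",(t[208:236,240:276]>40).sum(),"green",(t[163:192,240:276]>40).sum(),"driver/yellow",(t[120:190,360:396]>40).sum(),"scene jar",(sc[134:153,198:217]>40).sum())
E
```

```text
flap 0 [253.9 216. ]
flap 0.3 [254.2 225.8]
flap 0.6 [254.6 238.7]
278 [237, 237, 237, 238, 238, 238, 238, 237, 232, 206, 169, 154, 151, 140, 111, 74, 47, 37, 36, 35, 34, 35, 33, 34, 32, 32, 33, 31, 32, 31, 30, 30, 29, 28, 29] [238, 238, 238, 238, 238, 238, 238, 238, 231, 205, 168, 151, 149, 141, 112, 74, 45, 37, 35, 36, 35, 35, 35, 35, 33, 34, 33, 32, 31, 32, 30, 31, 31, 29, 31]
top spare 0 green 0 driver/yellow 0 scene jar 0
```

```bash
python3 -c "
from cell import env
print(env.get_state()['ft_force']); print(env.close_job())"
```

```text
[-0.79028469 -0.30362481 -0.30363131]
the job is handed in; nothing more can be done
None
```

The adapter is in the returns box, the flap is shut, and the job is handed in. It was handed in at about 25 s on the robot's clock, against the 35 s limit.

**How it went:** The pendant can't tilt the tool directly, so I leaned it by driving the arm against its reach and joint limits. That took a long detour in free air to bring the elbow round to a usable side. With the nearly closed fingers leaned about 40°, I pushed the adapter from behind along the tray and under the flap to about 15 mm past the mouth. It tipped over the crest and slid down. I then drew the fingers back out and lifted them clear.

**Last checks:**
- **Adapter:** the top view shows it lying on the box floor, and the tray is empty.
- **Flap:** the bright tray floor ends at image row 215 in the wrist view, against 216 predicted for a shut flap (226 if it were open 0.3 rad).
- **Other things:** the image areas around the spare, driver, jar and both look-alikes show no change from the first pictures.
- **Forces:** about 0 to 1 N in the readings during the push and at the end. The highest reading was 59 N at the wrist early on, in free air near full stretch, still below the 120 N limit.

**What disagreed:** the two fixed cameras placed the tray end about 10 mm apart. I used the top camera's value, and the wrist camera agreed with it.

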